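Load the plate heater and start it

TASK

Clear the two big corks off the plate heater and stand them flat, side by side, on the taped-off mat. Then move every fresh plate from the white stand into the heater, upright, one to a slot and fully down, and after that push the heater's sprung start paddle down until it lies level, keep it there for two seconds and let it spring back up. Never tip a plate over, and leave the two jars and the spatula alone.

Things in the scene. Friction and masses are not known exactly. Their poses are not given: they have to be found in the camera images.
- heater: Plate heater, fixed: grey box 134 (x) x 240 (y) x 80 mm high with a flat aluminium deck. Origin at the centre of its underside, z up; the paddle is on its -x side. Five open slots run along its x at y = -84, -42, 0, 42 and 84 mm, each 9 mm wide and 108 mm long, the mouth bevelled to 17 mm at the deck, the floor 12 mm above the underside (68 mm deep).
- slot1 (a point): Centre of the floor of heater slot 1 (heater y = -84 mm, 12 mm above the bench, 68 mm below the deck); axes as the heater's.
- slot2 (a point): Centre of the floor of heater slot 2 (heater y = -42 mm, 12 mm above the bench, 68 mm below the deck); axes as the heater's.
- slot3 (a point): Centre of the floor of heater slot 3 (heater y = 0 mm, 12 mm above the bench, 68 mm below the deck); axes as the heater's.
- slot4 (a point): Centre of the floor of heater slot 4 (heater y = 42 mm, 12 mm above the bench, 68 mm below the deck); axes as the heater's.
- slot5 (a point): Centre of the floor of heater slot 5 (heater y = 84 mm, 12 mm above the bench, 68 mm below the deck); axes as the heater's.
- paddle (a joint): Angle of the start paddle, a steel plate 95 mm long, 110 wide, 8 thick, hinged at heater x = -75 mm, 20 mm above the bench, along heater y. 0 = sprung up, its free edge (heater -x) raised 0.4 rad; grows as it is pressed down; 0.4 = level, at its stop, top face 24 mm above the bench. At the yellow patch it takes about 3 N to start, 8 to 10 N to hold level; springs up when let go.
- paddle_press (a point): Centre of the yellow striped patch on the paddle's top face, 70 mm from the hinge; push here, downwards. It moves with the paddle.
- stand: White plastic supply stand, fixed: 140 (x) x 212 (y) x 55 mm high with five slots along its x at y = -84, -42, 0, 42, 84 mm, 8 mm wide, 108 mm long, floor 10 mm above the bench. Origin at the centre of its underside. Holds the fresh plates; at the start some slots are empty. It stands to the left or to the right of the heater.
- plate1: Fresh glass plate standing upright, white coated: 100 mm wide (its x), 5 mm thick (its y), 100 mm high, with a blue grip clip on its top edge, 60 mm long (x), 10 mm thick (y), from 94 to 130 mm above the plate's lower edge. Origin at the centre of the lower edge, z up. About 160 g. Starts in a stand slot (may lean up to 0.1 rad), or is absent.
- plate2: Fresh glass plate standing upright, white coated: 100 mm wide (its x), 5 mm thick (its y), 100 mm high, with a blue grip clip on its top edge, 60 mm long (x), 10 mm thick (y), from 94 to 130 mm above the plate's lower edge. Origin at the centre of the lower edge, z up. About 160 g. Starts in a stand slot (may lean up to 0.1 rad), or is absent.
- plate3: Fresh glass plate standing upright, white coated: 100 mm wide (its x), 5 mm thick (its y), 100 mm high, with a blue grip clip on its top edge, 60 mm long (x), 10 mm thick (y), from 94 to 130 mm above the plate's lower edge. Origin at the centre of the lower edge, z up. About 160 g. Starts in a stand slot (may lean up to 0.1 rad), or is absent.
- plate4: Fresh glass plate standing upright, white coated: 100 mm wide (its x), 5 mm thick (its y), 100 mm high, with a blue grip clip on its top edge, 60 mm long (x), 10 mm thick (y), from 94 to 130 mm above the plate's lower edge. Origin at the centre of the lower edge, z up. About 160 g. Starts in a stand slot (may lean up to 0.1 rad), or is absent.
- plate5: Fresh glass plate standing upright, white coated: 100 mm wide (its x), 5 mm thick (its y), 100 mm high, with a blue grip clip on its top edge, 60 mm long (x), 10 mm thick (y), from 94 to 130 mm above the plate's lower edge. Origin at the centre of the lower edge, z up. About 160 g. Starts in a stand slot (may lean up to 0.1 rad), or is absent.
- cork1: Large cylindrical cork stopper, solid, 58 mm diameter, 34 mm high, about 50 g. Origin at the centre of its underside, z along its axis. Starts standing flat on the heater's deck across the slots.
- cork2: Large cylindrical cork stopper, solid, 58 mm diameter, 34 mm high, about 50 g. Origin at the centre of its underside, z along its axis. Starts standing flat on the heater's deck across the slots.
- mat: Black mat with a yellow and black striped tape border, fixed on the bench: 180 (x) x 200 (y) mm, 4 mm thick, empty. Origin at the centre of its underside. On the other side of the heater from the stand.
- amber: Bystander: amber jar with a black cap, 48 mm diameter, 85 mm high, behind the heater. Origin at the centre of its underside.
- whitejar: Bystander: white jar with a red cap, 64 mm diameter, 60 mm high, behind the heater. Origin at the centre of its underside.
- spatula: Bystander: steel spatula, 190 mm long, lying on the bench. Origin at the middle of its underside, x along it.

How it is judged:
On the way, in this order (a step that is already met when the one before it is completed fails the run):
1. both corks stand flat on the mat (x of cork1 in the frame of mat between -0.076 and 0.076 m and y of cork1 in the frame of mat between -0.086 and 0.086 m and height (world z) of each of cork1, cork2 below 0.012 m and angle between each of cork1, cork2's own z axis and vertical below 0.15 rad and linear speed of each of cork1, cork2 below 0.03 m/s and x of cork2 in the frame of mat between -0.076 and 0.076 m and y of cork2 in the frame of mat between -0.086 and 0.086 m), for 0.2 s.
2. every plate stands fully down in a heater slot, let go (x of plate1 in the frame of heater between -0.01 and 0.01 m and y of plate1 in the frame of heater between -0.093 and 0.093 m and z of each of plate1, plate2, plate3, plate4, plate5 in the frame of heater below 0.018 m and angle between each of plate1, plate2, plate3, plate4, plate5's own z axis and vertical below 0.12 rad and linear speed of each of plate1, plate2, plate3, plate4, plate5 below 0.03 m/s and x of plate2 in the frame of heater between -0.01 and 0.01 m and y of plate2 in the frame of heater between -0.093 and 0.093 m and x of plate3 in the frame of heater between -0.01 and 0.01 m and y of plate3 in the frame of heater between -0.093 and 0.093 m and x of plate4 in the frame of heater between -0.01 and 0.01 m and y of plate4 in the frame of heater between -0.093 and 0.093 m and x of plate5 in the frame of heater between -0.01 and 0.01 m and y of plate5 in the frame of heater between -0.093 and 0.093 m and contact force between the fingers and plate1 below 0.1 N and contact force between the fingers and plate2 below 0.1 N and contact force between the fingers and plate3 below 0.1 N and contact force between the fingers and plate4 below 0.1 N and contact force between the fingers and plate5 below 0.1 N), for 0.3 s.
3. the paddle is held level for two seconds (1.6 s is enough) (value of joint paddle above 0.365 rad), for 1.6 s.
At the end, for the whole second after the job is handed in: Corks flat on the mat, centres 14 mm or more inside its edge. Every plate present in a heater slot, lower edge within 6 mm of the floor, within 10 mm of the middle along the slot, tilt under 0.12 rad. Paddle back up, under 0.06 rad. All at rest (all of step 1 and x of plate1 in the frame of heater between -0.01 and 0.01 m and y of plate1 in the frame of heater between -0.093 and 0.093 m and z of each of plate1, plate2, plate3, plate4, plate5 in the frame of heater below 0.018 m and angle between each of plate1, plate2, plate3, plate4, plate5's own z axis and vertical below 0.12 rad and linear speed of each of plate1, plate2, plate3, plate4, plate5 below 0.03 m/s and x of plate2 in the frame of heater between -0.01 and 0.01 m and y of plate2 in the frame of heater between -0.093 and 0.093 m and x of plate3 in the frame of heater between -0.01 and 0.01 m and y of plate3 in the frame of heater between -0.093 and 0.093 m and x of plate4 in the frame of heater between -0.01 and 0.01 m and y of plate4 in the frame of heater between -0.093 and 0.093 m and x of plate5 in the frame of heater between -0.01 and 0.01 m and y of plate5 in the frame of heater between -0.093 and 0.093 m and value of joint paddle below 0.06 rad); the robot touches nothing.
It fails at once if a plate is tipped over (angle between any of plate1, plate2, plate3, plate4, plate5's own z axis and vertical above 0.6 rad).
It fails at once if a jar or the spatula is disturbed (distance of any of amber, whitejar, spatula from where it was at the start of the episode above 0.03 m).
Of plate1, plate2, plate3, plate4, plate5 only 3 to 5 are there at a start; the rules pass over those that are not, and their reading is None.
At some moment in a run one of cork1, cork2 may be knocked a few centimetres aside while the robot is not near it.
It also fails if it takes over 210 s, if anything falls off the work surface, if the arm or the gripper's body presses on something with over 40 N, if the wrist force passes 120 N, or if a joint passes its speed limit or range.

ROBOT

A 7-joint arm with a two-finger parallel gripper is mounted at the origin on the work surface. World frame = base frame: x ahead of the robot, y to its left, z up, the work surface at z = 0. Lengths are in m, angles in rad, forces in N, time in s.
With the tool pointing down it reaches from about 0.4 to 0.85 m from the base axis. Payload 4.5 kg.
Tool frame: the origin (TCP) lies between the finger pads; the fingertips stand r.tip_reach ahead of it and the grasp point (between the pads) lies 11 mm behind it (r.tip_reach is the distance from the TCP to the fingertips, in m); z points along the fingers, y is the line along which they close (so a half turn about z gives the same grasp; the last joint's range is limited). The gripper opens to 88 mm and grips with 3 to 60 N. Pads are 18 mm wide; open, the fingers measure 123 mm over their backs; the gripper's body (75 mm by 187 mm) begins 45 mm behind the grasp point.
Start: joints at [1.309, 0.689, -0.195, 1.565, 0.157, 0.902, -0.215], TCP at [0.182, -0.598, 0.215] pointing down, gripper open.
Joint ranges: [-3.01, 3.01], [-0.46, 2.08], [-1.47, 1.51], [0.13, 2.56], [-1, 4.14], [0.04, 2.09], [-2.66, 2.66]. Speed limits (rad/s): [2.57, 2.57, 3.14, 3.14, 3.14, 3.14, 3.14].

INTERFACE

Orientations are given as a unit quaternion [x, y, z, w].
In Python, from plant import r, vision, workorder gives the robot as it stands.
- The arm moves only by the tool drive_tool, never from a script. Its argument "targets" is a list of rows, each an object of numbers: "tx", "ty", "tz": the shift along the world's x, y, z in units of 0.03 m (1.0 is 0.03 m); "wx", "wy", "wz": the turn, a rotation vector about the world's x, y, z in units of 60 degrees (1.0 is 60 degrees); "claw": the opening, from -1 (shut) to 1 (fully open). A call has exactly 8 rows; each row shifts and turns the commanded pose from where the row before left it; what a row does not reach is not made up. A row lasts 1/10 s, in which the tool goes at most 50 mm and 8.59 degrees, less where a joint would pass 70% of its speed; a pose out of reach is approached as far as the arm can. A call with a number of a shift or a turn outside -1 to 1 is refused whole. A call with a gripper value outside its range is refused whole. The fingers move at their own pace and stop on an object; "force" is the grip in N (left out, the last holds). Time passes only in rows, so rows that do not move let the fingers close, or fill a call up. It gives the time, the measured TCP pose, the force, the opening and the grip force at its end, in the units of the state.
- r.get_state(): the state, without advancing time (a new reading comes with each control period).
- vision.snapshot(name): name is "side" or "top" or "wrist"; returns a dict with "image" (400x640x3 uint8, blue, green, red), "range_z" (400x640 float32, m along the optical axis (not along the pixel's ray), 0 where there is no reading), "K" (3x3 intrinsics, pixels), "cam_to_world" (4x4, takes a point from camera to world coordinates). Camera axes: x right, y up, looking along -z (the intrinsics and any distortion apply to the point x, -y, -z); pixel columns grow to the right and rows downward; lengths in m; the calibration is good to about 2 mm. A picture is of the moment at which its call begins.
- workorder.finish_job(): hands the job in; it is judged then, once.
The state is a dict: "clock": time; "q": joint angles; "qd": joint speeds; "joint_torque": joint torques, N m; "tool_pos": TCP position; "eef_rot": TCP orientation; "contact_force": force on the tool from outside, world axes, zero at the start; "moment": the same for the moment, N m; "opening": opening from 0.0 (shut) to 1.0 (fully open); "finger_force": force on a finger pad.
Only numpy, scipy, OpenCV 4.12 (cv2) and the standard library are available. Lean on these libraries where they do the work, as an engineer would, in place of code of your own. Each camera call takes 0.05 s, during which the arm holds its last target. There are 200 camera calls.

## Working session

There is one attempt and no reset: what is moved stays moved. The work goes in short steps, Python scripts to look and compute and a tool call to move; the robot and the scene stay as the last step left them, time stands still between calls to the robot, and variables do not carry over. Pictures are saved under pics/ and viewed, at most 14 in all, crops included, and the job is handed in when it is done.

Besides the shell and the picture viewer there is one more tool, called after "Emit:" as a command line: name --argument value ..., lists and objects as JSON in quotes. drive_tool: Moves the arm, as the interface text tells. Its arguments: {"type":"object","properties":{"targets":{"type":"array","items":{"type":"object","properties":{"tx":{"type":"number"},"ty":{"type":"number"},"tz":{"type":"number"},"wx":{"type":"number"},"wy":{"type":"number"},"wz":{"type":"number"},"claw":{"type":"number"}}}},"force":{"type":"number"}},"required":["targets"]}

```bash
mkdir -p pics
cat > h.py <<'E'
import numpy as np, cv2
from plant import r, vision, workorder
def snap(n,f=None):
    s=vision.snapshot(n)
    if f: cv2.imwrite(f'pics/{f}.png',s['image'])
    np.savez(f'/tmp/{n}.npz',**{k:np.array(s[k]) for k in ('image','range_z','K','cam_to_world')})
    return s
def cloud(s):
    z=s['range_z'];K=s['K'];v,u=np.mgrid[:z.shape[0],:z.shape[1]]
    p=np.stack([(u-K[0,2])/K[0,0]*z,-(v-K[1,2])/K[1,1]*z,-z],-1)
    T=np.array(s['cam_to_world']);w=p@T[:3,:3].T+T[:3,3]
    w[z==0]=np.nan
    return w
E
python3 - <<'E'
from h import *
st=r.get_state();print({k:np.round(v,3) for k,v in st.items()},r.tip_reach)
for n in('top','side'):
    s=snap(n,n+'0');print(n,s['K'],np.round(s['cam_to_world'],3),[k for k in s])
E
```

```text
{'clock': np.float64(0.0), 'q': array([ 1.309,  0.69 , -0.195,  1.566,  0.157,  0.902, -0.215]), 'qd': array([-0.001, -0.   ,  0.   , -0.002, -0.001,  0.   ,  0.   ]), 'joint_torque': array([ 0.0000e+00, -5.2756e+01, -1.2670e+00, -1.5342e+01, -5.3000e-02,
        7.0000e-03,  0.0000e+00]), 'tool_pos': array([ 0.182, -0.597,  0.214]), 'eef_rot': array([ 0.989,  0.147, -0.   , -0.001]), 'contact_force': array([-0.094, -0.162, -0.36 ]), 'moment': array([-0.009, -0.005,  0.016]), 'finger_force': np.float64(0.0), 'opening': np.float64(1.001)} 0.008
top [[503.93936902   0.         309.86579615]
 [  0.         503.93936902 193.22225444]
 [  0.           0.           1.        ]] [[-0.004  0.992 -0.129  0.468]
 [-1.    -0.002  0.011  0.011]
 [ 0.01   0.129  0.992  1.352]
 [ 0.     0.     0.     1.   ]] ['image', 'range_z', 'K', 'cam_to_world']
side [[498.70208897   0.         327.59971935]
 [  0.         498.70208897 212.9767953 ]
 [  0.           0.           1.        ]] [[ 0.96   0.181 -0.215  0.345]
 [-0.281  0.659 -0.698 -0.921]
 [ 0.015  0.73   0.683  1.009]
 [ 0.     0.     0.     1.   ]] ['image', 'range_z', 'K', 'cam_to_world']
```

View pics/top0.png

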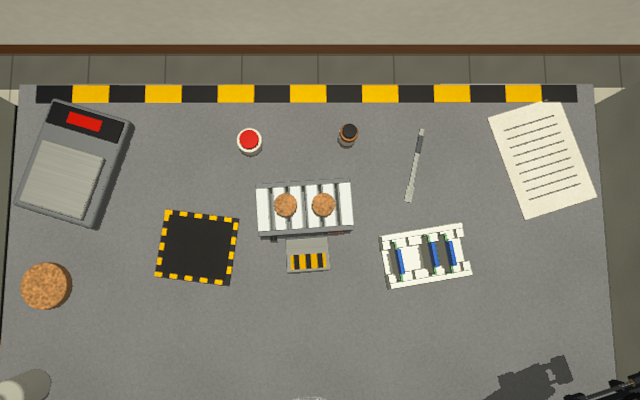

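View pics/side0.png

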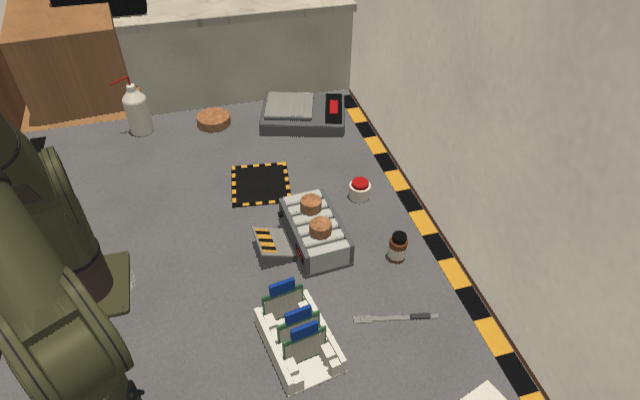

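The top view shows the heater at about (305,208) with corks at (285,205) and (324,205). The mat is at (197,247). The stand is at (426,256), with three plates whose clips are at (400,262), (433,254) and (451,252). Next I'll measure these.

```bash
cat >> h.py <<'E'
def meas(s,n='top'):
    w=cloud(s);im=s['image'].astype(int);Z=w[...,2];X=w[...,0];Y=w[...,1]
    hsv=cv2.cvtColor(s['image'],cv2.COLOR_BGR2HSV)
    out={}
    def comps(m,lab,amin,rect=True):
        k,l,stt,c=cv2.connectedComponentsWithStats(m.astype(np.uint8))
        for i in range(1,k):
            if stt[i,4]<amin: continue
            p=w[l==i];rc=cv2.minAreaRect((p[:,:2]*1000).astype(np.float32))
            print(lab,'n',stt[i,4],'px',np.round(c[i]),'mean',np.round(np.nanmean(p,0),4),'zmax %.3f'%np.nanpercentile(p[:,2],95),'rect',np.round(rc[0],1),np.round(rc[1],1),'ang %.1f'%rc[2])
    area=(X>0.2)&(X<.75)&(abs(Y)<.45)
    comps(area&(Z>.1)&(Z<.13)&(hsv[...,0]<25)&(hsv[...,1]>80),'cork_hi',80)
    comps(area&(Z>.025)&(Z<.05)&(hsv[...,0]>6)&(hsv[...,0]<20)&(hsv[...,1]>80)&(Y>.12),'cork_mat',80)
    comps(area&(Z>.09)&(hsv[...,0]>100)&(hsv[...,0]<130)&(hsv[...,1]>120),'clip',20)
    return w,hsv,area,comps
E
python3 - <<'E'
from h import *
for n in('top','side'):
    s=dict(np.load(f'/tmp/{n}.npz'));w,hsv,area,comps=meas(s);Z=w[...,2];Y=w[...,1];print(n)
    deck=area&(abs(Z-.08)<.006)&(Y<.15)&(Y>-.1)
    cork=area&(Z>.1)&(Y<.15)&(Y>-.1)
    P=w[area&(Z>.07)&(Y<.15)&(Y>-.13)&(w[...,0]<.58)&(Z<.12)]
    comps(area&(Z>.074)&(Z<.125)&(Y<.16)&(Y>-.1),'heater',300)
    comps(area&(abs(Z-.055)<.006)&(Y<-.1),'stand',100)
    p=w[area&(abs(Z-.055)<.006)&(Y<-.1)];rc=cv2.minAreaRect((p[:,:2]*1000).astype(np.float32));print('stand all',rc)
    comps(area&(Z<.02)&(hsv[...,2]<60)&(Y>.12),'matblack',300)
    comps(area&(Z>.01)&(Z<.085)&(hsv[...,0]>12)&(hsv[...,0]<30)&(hsv[...,1]>150)&(Y<.12),'paddle',10)
E
```

```text
cork_hi n 414 px [285. 205.] mean [0.6    0.0589 0.1144] zmax 0.119 rect [600.4  58.8] [56.  54.1] ang 27.4
cork_hi n 415 px [323. 204.] mean [ 0.6008 -0.0346  0.1147] zmax 0.119 rect [600.9 -34.3] [55.9 54.5] ang 44.4
clip n 132 px [451. 253.] mean [ 0.4797 -0.3404  0.1358] zmax 0.143 rect [ 480.7 -340.8] [56.5 10.8] ang 10.7
clip n 112 px [434. 254.] mean [ 0.4781 -0.2993  0.1386] zmax 0.143 rect [ 478.  -299.7] [58.1 11.3] ang 10.2
clip n 108 px [400. 261.] mean [ 0.4603 -0.2167  0.1395] zmax 0.144 rect [ 460.5 -217.3] [56.4 10.1] ang 9.1
top
heater n 4214 px [302. 207.] mean [0.5978 0.0167 0.0873] zmax 0.116 rect [598.9  15. ] [134.7 235.7] ang 3.9
stand n 783 px [421. 235.] mean [ 0.527  -0.2882  0.0538] zmax 0.059 rect [ 519.1 -292.6] [ 47.5 211.8] ang 9.5
stand n 789 px [429. 276.] mean [ 0.4234 -0.3064  0.0539] zmax 0.059 rect [ 451.3 -304.5] [ 86.9 212.1] ang 9.2
stand all ((472.9773254394531, -262.4652099609375), (153.6789093017578, 299.33251953125), 3.65120267868042)
matblack n 4155 px [197. 247.] mean [0.4988 0.2964 0.0046] zmax 0.009 rect [500.3 296.5] [198.6 176.9] ang 
[... 1269 characters left out ...]
059 rect [ 472.4 -303.5] [137.2 214.3] ang 9.4
stand all ((496.85809326171875, -241.9957733154297), (381.0647277832031, 220.22169494628906), 68.83488464355469)
matblack n 1822 px [259. 184.] mean [0.4928 0.2897 0.0049] zmax 0.009 rect [495.6 291.2] [197.2 174.5] ang 81.5
paddle n 17 px [261. 230.] mean [0.4549 0.0386 0.0529] zmax 0.059 rect [455.5  36.3] [11.  29.6] ang 86.3
paddle n 63 px [264. 236.] mean [0.4571 0.0147 0.0527] zmax 0.060 rect [456.7  14.5] [23.4 34.4] ang 86.8
paddle n 61 px [267. 244.] mean [ 0.4593 -0.016   0.053 ] zmax 0.059 rect [459.2 -16.5] [33.2 18.5] ang 8.4
paddle n 27 px [269. 250.] mean [ 0.4598 -0.0407  0.0533] zmax 0.060 rect [460.2 -42.4] [10.8 31.1] ang 87.3
```

Emit:
drive_tool --targets '[{"tx":0.58,"ty":0.78,"wz":-0.03,"claw":0.7},{"tx":0.58,"ty":0.78,"wz":-0.03,"claw":0.7},{"tx":0.58,"ty":0.78,"wz":-0.03,"claw":0.7},{"tx":0.58,"ty":0.78,"wz":-0.03,"claw":0.7},{"tx":0.58,"ty":0.78,"wz":-0.03,"claw":0.7},{"tx":0.58,"ty":0.78,"wz":-0.03,"claw":0.7},{"tx":0.58,"ty":0.78,"wz":-0.02,"claw":0.7},{"tx":0.58,"ty":0.78,"wz":-0.02,"claw":0.7}]'

```text
validation failed for argument at $.ta...
```

Emit:
drive_tool --targets '[{"tx":0.58,"ty":0.78,"claw":0.7},{"tx":0.58,"ty":0.78,"claw":0.7},{"tx":0.58,"ty":0.78,"claw":0.7},{"tx":0.58,"ty":0.78,"claw":0.7},{"tx":0.58,"ty":0.78,"claw":0.7},{"tx":0.58,"ty":0.78,"claw":0.7},{"tx":0.58,"ty":0.78,"claw":0.7},{"tx":0.58,"ty":0.78,"claw":0.7}]'

```text
validation failed for argument at $.ta...
```

Emit:
drive_tool --targets '[{"tx":0.58,"ty":0.78,"claw":0.7},{"tx":0.58,"ty":0.78,"claw":0.7},{"tx":0.58,"ty":0.78,"claw":0.7},{"tx":0.58,"ty":0.78,"claw":0.7},{"tx":0.58,"ty":0.78,"claw":0.7},{"tx":0.58,"ty":0.78,"claw":0.7},{"tx":0.5,"ty":0.7,"claw":0.7},{"claw":0.7}]'

```text
validation failed for argument at $.ta...
```

Run:
```python
from h import *
from scipy.spatial.transform import Rotation as R
st=r.get_state();print(np.round(st['tool_pos'],4),st['opening'],R.from_quat(st['eef_rot']).as_matrix()[:,1:].round(3).tolist())
s=snap('wrist','w1');print(s['K'],np.round(s['cam_to_world'],3));meas(s)
w,hsv,area,comps=meas(s);Z=w[...,2]
comps((abs(Z-.08)<.006),'deck',300)
```

```text
[ 0.1819 -0.5973  0.2142] 0.998640950203663 [[0.292, -0.001], [-0.957, 0.002], [-0.002, -1.0]]
[[337.81801349   0.         318.85134195]
 [  0.         337.81801349 198.92019727]
 [  0.           0.           1.        ]] [[ 0.291  0.909  0.299  0.259]
 [-0.957  0.277  0.09  -0.574]
 [-0.001 -0.312  0.95   0.385]
 [ 0.     0.     0.     1.   ]]
```

The rows were refused, so I'll retry with every key filled in.

Emit:
drive_tool --targets '[{"tx":0.58,"ty":0.78,"tz":0,"wx":0,"wy":0,"wz":-0.03,"claw":0.7},{"tx":0.58,"ty":0.78,"tz":0,"wx":0,"wy":0,"wz":-0.03,"claw":0.7},{"tx":0.58,"ty":0.78,"tz":0,"wx":0,"wy":0,"wz":-0.03,"claw":0.7},{"tx":0.58,"ty":0.78,"tz":0,"wx":0,"wy":0,"wz":-0.03,"claw":0.7},{"tx":0.58,"ty":0.78,"tz":0,"wx":0,"wy":0,"wz":-0.03,"claw":0.7},{"tx":0.58,"ty":0.78,"tz":0,"wx":0,"wy":0,"wz":-0.03,"claw":0.7},{"tx":0.58,"ty":0.78,"tz":0,"wx":0,"wy":0,"wz":-0.02,"claw":0.7},{"tx":0.58,"ty":0.78,"tz":0,"wx":0,"wy":0,"wz":-0.02,"claw":0.7}]'

```text
clock: 0.95
tool_pos: [0.3219, -0.4095, 0.2148]
eef_rot: [0.999, 0.032, -0.0, -0.0]
contact_force: [0.3, 0.8, -0.1]
opening: 0.854
finger_force: 0.0
```

Emit:
drive_tool --targets '[{"tx":0.58,"ty":0.78,"tz":0,"wx":0,"wy":0,"wz":0,"claw":0.7},{"tx":0.58,"ty":0.78,"tz":0,"wx":0,"wy":0,"wz":0,"claw":0.7},{"tx":0.58,"ty":0.78,"tz":0,"wx":0,"wy":0,"wz":0,"claw":0.7},{"tx":0.58,"ty":0.78,"tz":0,"wx":0,"wy":0,"wz":0,"claw":0.7},{"tx":0.58,"ty":0.78,"tz":0,"wx":0,"wy":0,"wz":0,"claw":0.7},{"tx":0.58,"ty":0.78,"tz":0,"wx":0,"wy":0,"wz":0,"claw":0.7},{"tx":0.58,"ty":0.78,"tz":0,"wx":0,"wy":0,"wz":0,"claw":0.7},{"tx":0.58,"ty":0.78,"tz":0,"wx":0,"wy":0,"wz":0,"claw":0.7}]'

```text
clock: 1.75
tool_pos: [0.4611, -0.2224, 0.2148]
eef_rot: [0.999, 0.033, -0.0, -0.0]
contact_force: [-0.1, -0.2, -0.8]
opening: 0.849
finger_force: 0.0
```

Emit:
drive_tool --targets '[{"tx":0.58,"ty":0.78,"tz":0,"wx":0,"wy":0,"wz":0,"claw":0.7},{"tx":0.58,"ty":0.78,"tz":0,"wx":0,"wy":0,"wz":0,"claw":0.7},{"tx":0.58,"ty":0.78,"tz":0,"wx":0,"wy":0,"wz":0,"claw":0.7},{"tx":0.58,"ty":0.78,"tz":0,"wx":0,"wy":0,"wz":0,"claw":0.7},{"tx":0.58,"ty":0.78,"tz":0,"wx":0,"wy":0,"wz":0,"claw":0.7},{"tx":0.58,"ty":0.78,"tz":0,"wx":0,"wy":0,"wz":0,"claw":0.7},{"tx":0.5,"ty":0.7,"tz":0,"wx":0,"wy":0,"wz":0,"claw":0.7},{"tx":0,"ty":0,"tz":0,"wx":0,"wy":0,"wz":0,"claw":0.7}]'

```text
clock: 2.55
tool_pos: [0.582, -0.0571, 0.2146]
eef_rot: [0.999, 0.036, 0.001, -0.002]
contact_force: [-0.3, 0.5, -0.0]
opening: 0.848
finger_force: 0.0
```

Run:
```python
from h import *
st=r.get_state();print(np.round(st['tool_pos'],4),st['opening'])
s=snap('wrist','w1');print(np.round(s['cam_to_world'],3))
w,hsv,area,comps=meas(s);Z=w[...,2]
comps((abs(Z-.08)<.006),'deck',300)
s=snap('top');meas(s)
```

```text
[ 0.582  -0.0571  0.2146] 0.8480459117791107
[[ 0.072  0.948  0.31   0.662]
 [-0.997  0.069  0.02  -0.052]
 [-0.002 -0.31   0.951  0.385]
 [ 0.     0.     0.     1.   ]]
cork_hi n 4067 px [183. 158.] mean [0.6008 0.0558 0.114 ] zmax 0.116 rect [599.4  57.4] [56.4 56.9] ang 83.4
cork_hi n 3765 px [296. 165.] mean [ 0.6014 -0.0362  0.1144] zmax 0.116 rect [600. -36.] [56.  56.7] ang 51.1
clip n 133 px [479. 301.] mean [ 0.5055 -0.1947  0.1464] zmax 0.307 rect [ 547.1 -155.4] [171.2   8.8] ang 43.7
deck n 26100 px [246. 149.] mean [0.6038 0.0109 0.0804] zmax 0.082 rect [597.   11.6] [134.  240.9] ang 3.8
deck n 322 px [588. 266.] mean [ 0.5113 -0.3354  0.0801] zmax 0.085 rect [ 510.2 -335.4] [35.2  5.7] ang 3.3
cork_hi n 367 px [284. 205.] mean [0.5999 0.0619 0.1144] zmax 0.119 rect [600.7  63.9] [57.3 44.8] ang 0.2
clip n 123 px [451. 253.] mean [ 0.4806 -0.3405  0.1362] zmax 0.144 rect [ 480.9 -341.3] [56.2 11.1] ang 9.0
clip n 98 px [434. 254.] mean [ 0.4776 -0.2997  0.1406] zmax 0.145 rect [ 478.  -299.5] [58.  10.5] ang 8.9
clip n 121 px [400. 261.] mean [ 0.4606 -0.2163  0.1385] zmax 0.144 rect [ 460.5 -217. ] [56.5  9.9] ang 9.0
```

View pics/w1.png

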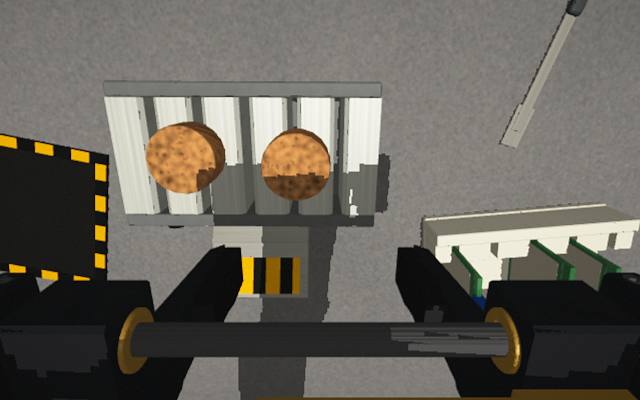

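The wrist view shows cork1 at (184,158) and cork2 at (296,165) on the deck. It agrees with the other cameras to within a few mm. I'll grasp cork2.

Emit:
drive_tool --force 12 --targets '[{"tx":0.6,"ty":0.67,"tz":0,"wx":0,"wy":0,"wz":0,"claw":0.7},{"tx":0,"ty":0,"tz":-0.6,"wx":0,"wy":0,"wz":0,"claw":0.7},{"tx":0,"ty":0,"tz":-0.7,"wx":0,"wy":0,"wz":0,"claw":0.7},{"tx":0,"ty":0,"tz":-0.7,"wx":0,"wy":0,"wz":0,"claw":0.7},{"tx":0,"ty":0,"tz":-0.7,"wx":0,"wy":0,"wz":0,"claw":0.7},{"tx":0,"ty":0,"tz":-0.7,"wx":0,"wy":0,"wz":0,"claw":0.7},{"tx":0,"ty":0,"tz":-0.5,"wx":0,"wy":0,"wz":0,"claw":0.7},{"tx":0,"ty":0,"tz":0,"wx":0,"wy":0,"wz":0,"claw":0.7}]'

```text
clock: 3.45
tool_pos: [0.5954, -0.044, 0.096]
eef_rot: [0.999, 0.032, -0.003, 0.001]
contact_force: [-0.2, 0.2, -0.5]
opening: 0.849
finger_force: 0.0
```

Emit:
drive_tool --force 12 --targets '[{"tx":0,"ty":0,"tz":0,"wx":0,"wy":0,"wz":0,"claw":0},{"tx":0,"ty":0,"tz":0,"wx":0,"wy":0,"wz":0,"claw":0},{"tx":0,"ty":0,"tz":0,"wx":0,"wy":0,"wz":0,"claw":0},{"tx":0,"ty":0,"tz":0,"wx":0,"wy":0,"wz":0,"claw":0},{"tx":0,"ty":0,"tz":0,"wx":0,"wy":0,"wz":0,"claw":0},{"tx":0,"ty":0,"tz":0,"wx":0,"wy":0,"wz":0,"claw":0},{"tx":0,"ty":0,"tz":0,"wx":0,"wy":0,"wz":0,"claw":0},{"tx":0,"ty":0,"tz":0,"wx":0,"wy":0,"wz":0,"claw":0}]'

```text
clock: 4.25
tool_pos: [0.598, -0.0419, 0.0979]
eef_rot: [0.999, 0.033, -0.0, 0.0]
contact_force: [-0.7, 1.0, 0.1]
opening: 0.502
finger_force: 0.0
```

Opening 0.502 with no finger force means nothing is held, so I'll look.

Run:
```python
from h import *
for n in('side','top','wrist'):
    print(n);s=snap(n,n+'2');meas(s)
a=cv2.imread('pics/side2.png')[120:320,180:480];b=cv2.imread('pics/wrist2.png')
cv2.imwrite('pics/c2.png',np.hstack([cv2.resize(a,(420,280)),cv2.resize(b,(380,280))]))
```

```text
side
cork_hi n 114 px [306. 203.] mean [0.5813 0.0472 0.1122] zmax 0.117 rect [581.1  49.6] [47.5 23.6] ang 89.5
cork_hi n 156 px [317. 228.] mean [ 0.5859 -0.0486  0.1109] zmax 0.117 rect [589.3 -45.5] [36.8 55.6] ang 35.5
clip n 314 px [282. 287.] mean [ 0.4568 -0.2242  0.1267] zmax 0.142 rect [ 457.1 -222.6] [59.2 11.4] ang 9.1
clip n 325 px [298. 315.] mean [ 0.4731 -0.3068  0.1273] zmax 0.142 rect [ 473.7 -304.8] [59.1 10.3] ang 9.5
clip n 346 px [304. 330.] mean [ 0.4762 -0.3486  0.1278] zmax 0.142 rect [ 476.5 -346.8] [59.8 10.7] ang 9.3
top
cork_hi n 227 px [281. 205.] mean [0.5993 0.0698 0.1145] zmax 0.119 rect [598.8  71.6] [55.2 29. ] ang 3.9
clip n 105 px [451. 253.] mean [ 0.4802 -0.3412  0.1383] zmax 0.145 rect [ 480.8 -341.5] [56.5 10.1] ang 10.3
clip n 98 px [434. 254.] mean [ 0.4778 -0.2999  0.1402] zmax 0.144 rect [ 478.1 -299.9] [57.9 10.8] ang 8.9
clip n 109 px [400. 261.] mean [ 0.4608 -0.2166  0.139 ] zmax 0.144 rect [ 460.7 -217.1] [56.2  9.8] ang 9.4
wrist
cork_hi n 10135 px [126. 233.] mean [0.6036 0.0551 0.1136] zmax 0.116 rect [601.5  58.4] [52.5 58.6] ang 10.4
cork_hi n 8972 px [310. 243.] mean [ 0.6038 -0.0372  0.1141] zmax 0.116 rect [600.5 -37.6] [57.9 53.7] ang 25.4
```

View pics/c2.png

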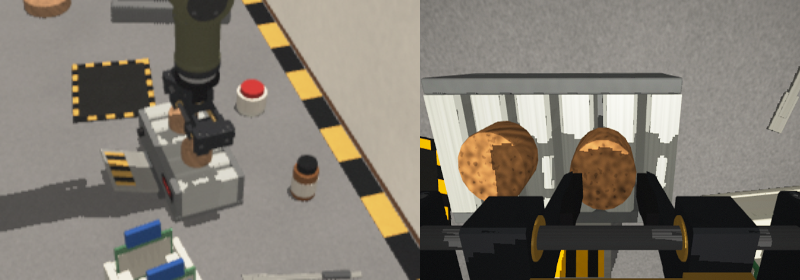

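Run:
```python
from h import *
s=dict(np.load('/tmp/wrist.npz'));w=cloud(s)
T=s['cam_to_world'];K=s['K']
for z in (.0979,.0899,.109):
    p=np.linalg.inv(T)@[.598,-.0419,z,1];print(z,K[0,0]*p[0]/-p[2]+K[0,2],K[1,1]*-p[1]/-p[2]+K[1,2],-p[2])
for v in range(240,320,8): print(v,[tuple(np.round(w[v,u]*1000).astype(int).tolist()) if not np.isnan(w[v,u,0]) else None for u in range(230,410,12)])
print(np.round(T,3))
```

```text
0.0979 319.1198946078154 241.21174186024373 0.18733118341483745
0.0899 319.10038863963615 235.2350124871488 0.19493141747022574
0.109 319.14973708165024 250.35562994080368 0.17678585866298618
240 [(581, 15, 69), (586, 5, 78), (604, -9, 113), (605, -15, 116), (605, -21, 115), (606, -27, 115), (606, -33, 114), (607, -39, 116), (607, -45, 115), (608, -51, 115), (608, -57, 115), (607, -63, 112), (588, -78, 70), (593, -83, 80), (594, -91, 80)]
248 [(576, 15, 70), (580, 5, 77), (606, -11, 127), (605, -16, 125), (600, -21, 114), (602, -27, 116), (602, -33, 115), (602, -39, 115), (602, -45, 114), (603, -51, 115), (603, -57, 115), (603, -63, 114), (608, -67, 123), (610, -72, 127), (589, -91, 81)]
256 [(572, 14, 73), (607, -7, 136), (605, -12, 132), None, (597, -21, 115), (596, -27, 114), (597, -33, 114), (598, -39, 115), (598, -45, 115), (599, -51, 116), (599, -57, 115), (598, -64, 112), (608, -66, 132), (610, -71, 135), (610, -76, 135)]
264 [(567, 14, 74), (606, -9, 141), (605, -13, 139), (605, -19, 139), (592, -21, 115), (592, -27, 115), (593, -33, 115), (593, -40, 115), (593, -46, 114), (5
[... 1054 characters left out ...]
 81), (548, -74, 74), (598, -65, 148), (609, -65, 163), (609, -70, 163)]
304 [(606, -11, 170), (605, -14, 168), (605, -18, 167), (588, -19, 144), (543, -19, 81), (544, -26, 81), (543, -34, 79), (545, -42, 81), (545, -50, 80), (545, -58, 80), (546, -65, 81), (547, -73, 82), (594, -65, 148), (608, -65, 168), (608, -69, 167)]
312 [(606, -12, 173), (601, -14, 167), (602, -18, 168), (536, -11, 80), (538, -19, 81), (537, -27, 80), (539, -35, 81), (540, -42, 82), (539, -50, 80), (540, -58, 81), (540, -66, 81), (541, -74, 81), (591, -65, 149), (605, -65, 168), (606, -69, 168)]
[[ 0.065  0.948  0.311  0.679]
 [-0.998  0.062  0.021 -0.036]
 [ 0.001 -0.312  0.95   0.269]
 [ 0.     0.     0.     1.   ]]
```

View pics/wrist2.png

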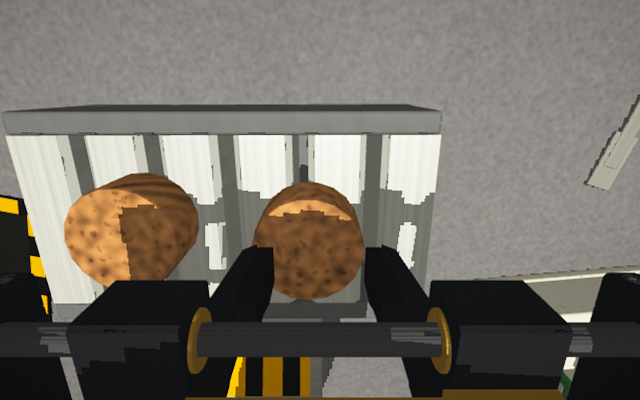

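The wrist view shows the fingertips at row 247, ending at about z 0.118, just above the cork top (0.114). The fingers really sit about 22 mm higher than the TCP reading suggests. I'll reopen, centre in y, step down gently and watch the force.

Emit:
drive_tool --targets '[{"tx":0.05,"ty":0,"tz":0.2,"wx":0,"wy":0,"wz":0,"claw":0.7},{"tx":0,"ty":0.15,"tz":0,"wx":0,"wy":0,"wz":0,"claw":0.7},{"tx":0,"ty":0,"tz":0,"wx":0,"wy":0,"wz":0,"claw":0.7},{"tx":0,"ty":0,"tz":0,"wx":0,"wy":0,"wz":0,"claw":0.7},{"tx":0,"ty":0,"tz":-0.2,"wx":0,"wy":0,"wz":0,"claw":0.7},{"tx":0,"ty":0,"tz":-0.25,"wx":0,"wy":0,"wz":0,"claw":0.7},{"tx":0,"ty":0,"tz":0,"wx":0,"wy":0,"wz":0,"claw":0.7},{"tx":0,"ty":0,"tz":0,"wx":0,"wy":0,"wz":0,"claw":0.7}]'

```text
clock: 5.2
tool_pos: [0.5991, -0.0375, 0.0899]
eef_rot: [0.999, 0.033, -0.001, 0.0]
contact_force: [-0.3, -0.1, 0.7]
opening: 0.85
finger_force: 0.0
```

Run:
```python
from h import *
st=r.get_state();print(np.round(st['tool_pos'],4),st['opening'],st['contact_force'])
s=snap('wrist','w3');meas(s);w=cloud(s)
for v in range(232,264,4): print(v,[tuple(np.round(w[v,u]*1000).astype(int).tolist()) if not np.isnan(w[v,u,0]) else None for u in range(220,280,8)])
s=snap('side');T=s['cam_to_world'];K=s['K']
p0=st['tool_pos']
for dy in(-.0375,.0375):
  for dz in(-.008,.02,.05):
    p=np.linalg.inv(T)@[p0[0],p0[1]+dy,p0[2]+dz,1];print(dy,dz,np.round([K[0,0]*p[0]/-p[2]+K[0,2],K[1,1]*-p[1]/-p[2]+K[1,2]]))
cv2.imwrite('pics/s3.png',cv2.resize(s['image'][140:280,240:400],None,fx=4,fy=4,interpolation=cv2.INTER_CUBIC))
```

```text
[ 0.5991 -0.0375  0.0899] 0.8498272218061019 [-0.3271775  -0.11330871  0.66933885]
cork_hi n 10243 px [127. 239.] mean [0.6055 0.0545 0.1135] zmax 0.116 rect [602.5  56.8] [57.1 50.8] ang 76.2
cork_hi n 10386 px [316. 254.] mean [ 0.6033 -0.0356  0.1141] zmax 0.116 rect [599.9 -36. ] [57.2 56.8] ang 3.8
232 [(597, 20, 80), (596, 16, 77), (588, 16, 60), (579, 15, 40), (598, 1, 81), (598, -3, 80), (614, -12, 114), (614, -16, 115)]
236 [(594, 20, 81), (593, 16, 77), (586, 15, 63), (577, 14, 41), (596, 1, 81), (596, -3, 81), (611, -12, 114), (613, -16, 116)]
240 [(591, 20, 80), (591, 16, 78), (583, 15, 62), (573, 15, 40), (593, 1, 81), (608, -8, 111), (609, -12, 114), (610, -16, 115)]
244 [(589, 20, 81), (588, 16, 77), (581, 15, 63), (572, 14, 44), (590, 1, 81), (607, -8, 113), (608, -13, 115), (609, -17, 116)]
248 [(606, 9, 118), (606, 6, 117), (605, 2, 115), (569, 14, 44), (588, 1, 81), (605, -9, 113), (605, -12, 114), (606, -16, 115)]
252 [None, (606, 5, 121), (605, 1, 120), (565, 14, 44), (585, 1, 80), (603, -9, 114), (604, -13, 115), (604, -16, 115)]
256 [(605, 8, 123), (605, 4, 123), (604, 1, 121), (563, 14, 45), (583, 1, 81), (601, -9, 115), (601, -13, 114), (602, -17, 115)]
260 [(605, 7, 127), (605, 3, 127), (603, 1, 123), (560, 14, 45), (580, 1, 81), (599, -9, 115), (600, -13, 115), (599, -17, 114)]
-0.0375 -0.008 [324. 242.]
-0.0375 0.02 [324. 234.]
-0.0375 0.05 [325. 225.]
0.0375 -0.008 [317. 222.]
0.0375 0.02 [317. 214.]
0.0375 0.05 [317. 206.]
```

View pics/s3.png

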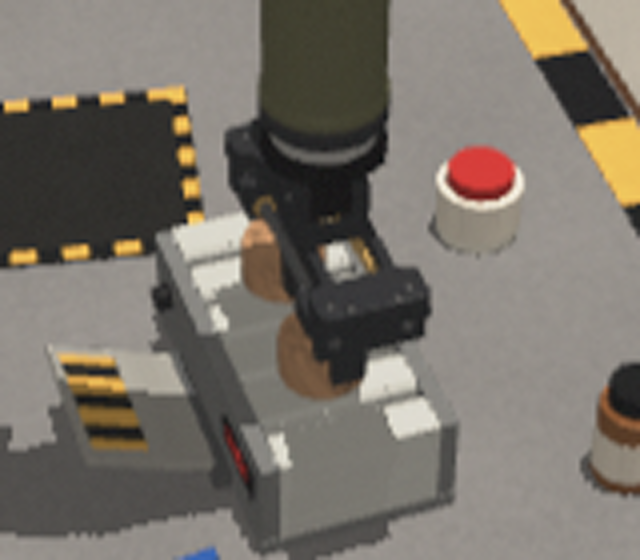

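The side crop puts the fingertip at about full-image (327,236). That's roughly 20 mm above where the TCP reading puts it, so the real tips are at about tool_z + 24 mm. I'll descend another 27 mm.

Emit:
drive_tool --force 12 --targets '[{"tx":0,"ty":0,"tz":-0.2,"wx":0,"wy":0,"wz":0,"claw":0.7},{"tx":0,"ty":0,"tz":-0.2,"wx":0,"wy":0,"wz":0,"claw":0.7},{"tx":0,"ty":0,"tz":-0.2,"wx":0,"wy":0,"wz":0,"claw":0.7},{"tx":0,"ty":0,"tz":-0.2,"wx":0,"wy":0,"wz":0,"claw":0.7},{"tx":0,"ty":0,"tz":-0.1,"wx":0,"wy":0,"wz":0,"claw":0.7},{"tx":0,"ty":0,"tz":0,"wx":0,"wy":0,"wz":0,"claw":0.7},{"tx":0,"ty":0,"tz":0,"wx":0,"wy":0,"wz":0,"claw":0.2},{"tx":0,"ty":0,"tz":0,"wx":0,"wy":0,"wz":0,"claw":0}]'

```text
clock: 6.1
tool_pos: [0.5997, -0.0375, 0.0637]
eef_rot: [0.999, 0.033, 0.0, 0.0]
contact_force: [-1.0, -0.8, 0.6]
opening: 0.692
finger_force: 0.0
```

Emit:
drive_tool --force 12 --targets '[{"tx":0,"ty":0,"tz":0,"wx":0,"wy":0,"wz":0,"claw":0},{"tx":0,"ty":0,"tz":0,"wx":0,"wy":0,"wz":0,"claw":0},{"tx":0,"ty":0,"tz":0,"wx":0,"wy":0,"wz":0,"claw":0},{"tx":0,"ty":0,"tz":0,"wx":0,"wy":0,"wz":0,"claw":0},{"tx":0,"ty":0,"tz":0.3,"wx":0,"wy":0,"wz":0,"claw":0},{"tx":0,"ty":0,"tz":0.7,"wx":0,"wy":0,"wz":0,"claw":0},{"tx":0,"ty":0,"tz":0,"wx":0,"wy":0,"wz":0,"claw":0},{"tx":0,"ty":0,"tz":0,"wx":0,"wy":0,"wz":0,"claw":0}]'

```text
clock: 6.9
tool_pos: [0.5998, -0.0375, 0.0938]
eef_rot: [0.999, 0.033, 0.0, 0.0]
contact_force: [0.7, -0.1, -0.5]
opening: 0.653
finger_force: 12.0
```

Cork2 is held. I'll carry it to the far half of the mat.

Emit:
drive_tool --targets '[{"tx":0,"ty":0,"tz":0.7,"wx":0,"wy":0,"wz":0,"claw":0},{"tx":0,"ty":0.5,"tz":0.3,"wx":0,"wy":0,"wz":0,"claw":0},{"tx":-0.23,"ty":0.9,"tz":0,"wx":0,"wy":0,"wz":0,"claw":0},{"tx":-0.23,"ty":0.9,"tz":0,"wx":0,"wy":0,"wz":0,"claw":0},{"tx":-0.23,"ty":0.9,"tz":0,"wx":0,"wy":0,"wz":0,"claw":0},{"tx":-0.23,"ty":0.9,"tz":0,"wx":0,"wy":0,"wz":0,"claw":0},{"tx":-0.23,"ty":0.9,"tz":0,"wx":0,"wy":0,"wz":0,"claw":0},{"tx":-0.23,"ty":0.9,"tz":0,"wx":0,"wy":0,"wz":0,"claw":0}]'

```text
clock: 7.7
tool_pos: [0.557, 0.1421, 0.1229]
eef_rot: [0.999, 0.033, -0.0, -0.0]
contact_force: [0.2, -0.2, 0.0]
opening: 0.657
finger_force: 12.0
```

Emit:
drive_tool --targets '[{"tx":-0.26,"ty":0.9,"tz":0,"wx":0,"wy":0,"wz":0,"claw":0},{"tx":-0.26,"ty":0.9,"tz":0,"wx":0,"wy":0,"wz":0,"claw":0},{"tx":-0.26,"ty":0.9,"tz":0,"wx":0,"wy":0,"wz":0,"claw":0},{"tx":-0.26,"ty":0.9,"tz":0,"wx":0,"wy":0,"wz":0,"claw":0},{"tx":-0.26,"ty":0.9,"tz":0,"wx":0,"wy":0,"wz":0,"claw":0},{"tx":-0.26,"ty":0.9,"tz":0,"wx":0,"wy":0,"wz":0,"claw":0},{"tx":-0.26,"ty":0.9,"tz":0,"wx":0,"wy":0,"wz":0,"claw":0},{"tx":0,"ty":0.4,"tz":0,"wx":0,"wy":0,"wz":0,"claw":0}]'

```text
clock: 8.5
tool_pos: [0.5004, 0.3454, 0.1228]
eef_rot: [0.999, 0.036, -0.001, -0.001]
contact_force: [-0.2, 0.9, -1.4]
opening: 0.654
finger_force: 12.0
```

Emit:
drive_tool --targets '[{"tx":0,"ty":0,"tz":-0.5,"wx":0,"wy":0,"wz":0,"claw":0},{"tx":0,"ty":0,"tz":-0.8,"wx":0,"wy":0,"wz":0,"claw":0},{"tx":0,"ty":0,"tz":-0.8,"wx":0,"wy":0,"wz":0,"claw":0},{"tx":0,"ty":0,"tz":-0.8,"wx":0,"wy":0,"wz":0,"claw":0},{"tx":0,"ty":0,"tz":-0.6,"wx":0,"wy":0,"wz":0,"claw":0},{"tx":0,"ty":0,"tz":-0.4,"wx":0,"wy":0,"wz":0,"claw":0},{"tx":0,"ty":0,"tz":-0.2,"wx":0,"wy":0,"wz":0,"claw":0},{"tx":0,"ty":0,"tz":0,"wx":0,"wy":0,"wz":0,"claw":0}]'

```text
clock: 9.3
tool_pos: [0.5033, 0.3402, -0.0001]
eef_rot: [0.999, 0.033, -0.0, 0.0]
contact_force: [0.6, -0.2, -0.3]
opening: 0.657
finger_force: 12.0
```

Emit:
drive_tool --targets '[{"tx":0,"ty":0,"tz":-0.2,"wx":0,"wy":0,"wz":0,"claw":0},{"tx":0,"ty":0,"tz":-0.1,"wx":0,"wy":0,"wz":0,"claw":0},{"tx":0,"ty":0,"tz":-0.08,"wx":0,"wy":0,"wz":0,"claw":0},{"tx":0,"ty":0,"tz":0,"wx":0,"wy":0,"wz":0,"claw":0},{"tx":0,"ty":0,"tz":0,"wx":0,"wy":0,"wz":0,"claw":0},{"tx":0,"ty":0,"tz":0,"wx":0,"wy":0,"wz":0,"claw":0.7},{"tx":0,"ty":0,"tz":0,"wx":0,"wy":0,"wz":0,"claw":0.7},{"tx":0,"ty":0,"tz":0,"wx":0,"wy":0,"wz":0,"claw":0.7}]'

```text
clock: 10.1
tool_pos: [0.5036, 0.3406, -0.0108]
eef_rot: [0.999, 0.033, 0.0, -0.0]
contact_force: [-0.2, -0.0, 0.9]
opening: 0.848
finger_force: 0.0
```

Emit:
drive_tool --targets '[{"tx":0,"ty":0,"tz":0.4,"wx":0,"wy":0,"wz":0,"claw":0.7},{"tx":0,"ty":0,"tz":0.8,"wx":0,"wy":0,"wz":0,"claw":0.7},{"tx":0,"ty":0,"tz":0.9,"wx":0,"wy":0,"wz":0,"claw":0.7},{"tx":0,"ty":0,"tz":0.9,"wx":0,"wy":0,"wz":0,"claw":0.7},{"tx":0,"ty":0,"tz":0.9,"wx":0,"wy":0,"wz":0,"claw":0.7},{"tx":0.1,"ty":-0.8,"tz":0.5,"wx":0,"wy":0,"wz":0,"claw":0.7},{"tx":0.35,"ty":-0.95,"tz":0,"wx":0,"wy":0,"wz":0,"claw":0.7},{"tx":0.35,"ty":-0.95,"tz":0,"wx":0,"wy":0,"wz":0,"claw":0.7}]'

```text
clock: 10.9
tool_pos: [0.5281, 0.2593, 0.1229]
eef_rot: [0.999, 0.033, 0.001, -0.001]
contact_force: [0.5, 0.5, -0.1]
opening: 0.85
finger_force: 0.0
```

Run:
```python
from h import *
for n in ('top','side'):
    print(n);s=snap(n,n+'4');meas(s)
```

```text
top
cork_hi n 417 px [285. 205.] mean [0.5999 0.0589 0.1145] zmax 0.119 rect [600.6  58.8] [56.4 54.1] ang 26.7
clip n 118 px [451. 253.] mean [ 0.4799 -0.3408  0.1367] zmax 0.144 rect [ 480.7 -340.9] [56.4 10.7] ang 10.2
clip n 99 px [434. 254.] mean [ 0.4777 -0.2997  0.1406] zmax 0.145 rect [ 478. -300.] [58.1 10.3] ang 9.2
clip n 96 px [400. 262.] mean [ 0.4601 -0.2174  0.1398] zmax 0.144 rect [ 460.4 -217.4] [55.7  9.7] ang 10.1
side
cork_hi n 283 px [310. 202.] mean [0.5954 0.0487 0.113 ] zmax 0.117 rect [596.4  52.6] [58.1 51.6] ang 74.4
cork_mat n 194 px [259. 167.] mean [0.5009 0.3325 0.037 ] zmax 0.042 rect [502.1 336.5] [59.  54.5] ang 50.1
clip n 315 px [282. 287.] mean [ 0.4568 -0.2243  0.1269] zmax 0.142 rect [ 457. -223.] [58.5 11.3] ang 9.4
clip n 325 px [298. 315.] mean [ 0.4733 -0.3067  0.1272] zmax 0.142 rect [ 473.9 -305. ] [59.3 10.7] ang 7.6
clip n 346 px [304. 330.] mean [ 0.4762 -0.3486  0.1279] zmax 0.142 rect [ 476.2 -346.9] [59.1 11.5] ang 8.4
```

Cork2 stands on the mat. Now cork1.

Emit:
drive_tool --targets '[{"tx":0.34,"ty":-0.96,"tz":0,"wx":0,"wy":0,"wz":0,"claw":0.7},{"tx":0.34,"ty":-0.96,"tz":0,"wx":0,"wy":0,"wz":0,"claw":0.7},{"tx":0.34,"ty":-0.96,"tz":0,"wx":0,"wy":0,"wz":0,"claw":0.7},{"tx":0.34,"ty":-0.96,"tz":0,"wx":0,"wy":0,"wz":0,"claw":0.7},{"tx":0.34,"ty":-0.96,"tz":0,"wx":0,"wy":0,"wz":0,"claw":0.7},{"tx":0.34,"ty":-0.96,"tz":0,"wx":0,"wy":0,"wz":0,"claw":0.7},{"tx":0.34,"ty":-0.96,"tz":0,"wx":0,"wy":0,"wz":0,"claw":0.7},{"tx":0,"ty":0,"tz":0,"wx":0,"wy":0,"wz":0,"claw":0.7}]'

```text
clock: 11.8
tool_pos: [0.6005, 0.0521, 0.1218]
eef_rot: [1.0, 0.029, 0.001, 0.002]
contact_force: [0.6, 0.2, -1.2]
opening: 0.85
finger_force: 0.0
```

Run:
```python
from h import *
st=r.get_state();print(np.round(st['tool_pos'],4),st['opening'])
s=snap('wrist');w,hsv,area,comps=meas(s)
comps((abs(w[...,2]-.08)<.006),'deck',3000)
```

```text
[0.6005 0.0521 0.1218] 0.8497887264335163
cork_hi n 7469 px [309. 232.] mean [0.6022 0.0583 0.1141] zmax 0.116 rect [599.3  58.3] [56.5 57.1] ang 78.7
cork_mat n 238 px [  7. 265.] mean [0.5203 0.3181 0.0305] zmax 0.037 rect [521.2 318.9] [20.8  3.9] ang 35.1
deck n 44795 px [391. 198.] mean [0.6131 0.0052 0.0803] zmax 0.082 rect [596.9  11. ] [134.4 241.3] ang 3.9
```

Emit:
drive_tool --force 12 --targets '[{"tx":0,"ty":0,"tz":-0.4,"wx":0,"wy":0,"wz":0,"claw":0.7},{"tx":0,"ty":0,"tz":-0.5,"wx":0,"wy":0,"wz":0,"claw":0.7},{"tx":0,"ty":0,"tz":-0.5,"wx":0,"wy":0,"wz":0,"claw":0.7},{"tx":0,"ty":0,"tz":-0.4,"wx":0,"wy":0,"wz":0,"claw":0.7},{"tx":0,"ty":0,"tz":-0.15,"wx":0,"wy":0,"wz":0,"claw":0.7},{"tx":0,"ty":0,"tz":0,"wx":0,"wy":0,"wz":0,"claw":0.7},{"tx":0,"ty":0,"tz":0,"wx":0,"wy":0,"wz":0,"claw":0},{"tx":0,"ty":0,"tz":0,"wx":0,"wy":0,"wz":0,"claw":0}]'

```text
clock: 12.65
tool_pos: [0.5995, 0.0579, 0.0631]
eef_rot: [0.999, 0.033, 0.001, -0.0]
contact_force: [1.0, -0.4, 0.0]
opening: 0.694
finger_force: 0.0
```

Emit:
drive_tool --force 12 --targets '[{"tx":0,"ty":0,"tz":0,"wx":0,"wy":0,"wz":0,"claw":0},{"tx":0,"ty":0,"tz":0,"wx":0,"wy":0,"wz":0,"claw":0},{"tx":0,"ty":0,"tz":0,"wx":0,"wy":0,"wz":0,"claw":0},{"tx":0,"ty":0,"tz":0,"wx":0,"wy":0,"wz":0,"claw":0},{"tx":0,"ty":0,"tz":0.3,"wx":0,"wy":0,"wz":0,"claw":0},{"tx":0,"ty":0,"tz":0.7,"wx":0,"wy":0,"wz":0,"claw":0},{"tx":0,"ty":0,"tz":0,"wx":0,"wy":0,"wz":0,"claw":0},{"tx":0,"ty":0,"tz":0,"wx":0,"wy":0,"wz":0,"claw":0}]'

```text
clock: 13.45
tool_pos: [0.599, 0.0579, 0.0927]
eef_rot: [0.999, 0.033, 0.0, -0.0]
contact_force: [-0.3, -0.4, -0.2]
opening: 0.651
finger_force: 12.0
```

Emit:
drive_tool --targets '[{"tx":-0.51,"ty":0.89,"tz":0,"wx":0,"wy":0,"wz":0,"claw":0},{"tx":-0.51,"ty":0.89,"tz":0,"wx":0,"wy":0,"wz":0,"claw":0},{"tx":-0.51,"ty":0.89,"tz":0,"wx":0,"wy":0,"wz":0,"claw":0},{"tx":-0.51,"ty":0.89,"tz":0,"wx":0,"wy":0,"wz":0,"claw":0},{"tx":-0.51,"ty":0.89,"tz":0,"wx":0,"wy":0,"wz":0,"claw":0},{"tx":-0.51,"ty":0.89,"tz":0,"wx":0,"wy":0,"wz":0,"claw":0},{"tx":-0.51,"ty":0.89,"tz":0,"wx":0,"wy":0,"wz":0,"claw":0},{"tx":0,"ty":0,"tz":0,"wx":0,"wy":0,"wz":0,"claw":0}]'

```text
clock: 14.25
tool_pos: [0.488, 0.2501, 0.0915]
eef_rot: [0.999, 0.037, -0.002, -0.001]
contact_force: [1.0, 0.7, -1.2]
opening: 0.658
finger_force: 12.0
```

Emit:
drive_tool --targets '[{"tx":0,"ty":0,"tz":-0.3,"wx":0,"wy":0,"wz":0,"claw":0},{"tx":0,"ty":0,"tz":-0.7,"wx":0,"wy":0,"wz":0,"claw":0},{"tx":0,"ty":0,"tz":-0.7,"wx":0,"wy":0,"wz":0,"claw":0},{"tx":0,"ty":0,"tz":-0.7,"wx":0,"wy":0,"wz":0,"claw":0},{"tx":0,"ty":0,"tz":-0.5,"wx":0,"wy":0,"wz":0,"claw":0},{"tx":0,"ty":0,"tz":-0.3,"wx":0,"wy":0,"wz":0,"claw":0},{"tx":0,"ty":0,"tz":0,"wx":0,"wy":0,"wz":0,"claw":0},{"tx":0,"ty":0,"tz":0,"wx":0,"wy":0,"wz":0,"claw":0}]'

```text
clock: 15.05
tool_pos: [0.4923, 0.2446, -0.0032]
eef_rot: [0.999, 0.032, 0.0, 0.0]
contact_force: [0.4, 0.3, -0.3]
opening: 0.652
finger_force: 12.0
```

Emit:
drive_tool --targets '[{"tx":0,"ty":0,"tz":-0.15,"wx":0,"wy":0,"wz":0,"claw":0},{"tx":0,"ty":0,"tz":-0.1,"wx":0,"wy":0,"wz":0,"claw":0},{"tx":0,"ty":0,"tz":-0.05,"wx":0,"wy":0,"wz":0,"claw":0},{"tx":0,"ty":0,"tz":0,"wx":0,"wy":0,"wz":0,"claw":0},{"tx":0,"ty":0,"tz":0,"wx":0,"wy":0,"wz":0,"claw":0},{"tx":0,"ty":0,"tz":0,"wx":0,"wy":0,"wz":0,"claw":0.7},{"tx":0,"ty":0,"tz":0,"wx":0,"wy":0,"wz":0,"claw":0.7},{"tx":0,"ty":0,"tz":0,"wx":0,"wy":0,"wz":0,"claw":0.7}]'

```text
clock: 15.85
tool_pos: [0.4919, 0.2449, -0.0124]
eef_rot: [0.999, 0.033, 0.0, -0.0]
contact_force: [0.1, -0.5, -0.1]
opening: 0.846
finger_force: 0.0
```

Emit:
drive_tool --targets '[{"tx":0,"ty":0,"tz":0.4,"wx":0,"wy":0,"wz":0,"claw":0.7},{"tx":0,"ty":0,"tz":0.7,"wx":0,"wy":0,"wz":0,"claw":0.7},{"tx":0,"ty":0,"tz":0.8,"wx":0,"wy":0,"wz":0,"claw":0.7},{"tx":0,"ty":0,"tz":0.8,"wx":0,"wy":0,"wz":0,"claw":0.7},{"tx":0,"ty":0,"tz":0.8,"wx":0,"wy":0,"wz":0,"claw":0.7},{"tx":0,"ty":0,"tz":0.8,"wx":0,"wy":0,"wz":0,"claw":0.7},{"tx":0,"ty":0,"tz":0.8,"wx":0,"wy":0,"wz":0,"claw":0.7},{"tx":0,"ty":0,"tz":0.6,"wx":0,"wy":0,"wz":0,"claw":0.7}]'

```text
clock: 16.65
tool_pos: [0.4921, 0.2449, 0.161]
eef_rot: [0.999, 0.033, 0.001, -0.0]
contact_force: [0.2, -0.3, 0.4]
opening: 0.85
finger_force: 0.0
```

Emit:
drive_tool --targets '[{"tx":-0.07,"ty":-0.95,"tz":0,"wx":0,"wy":0,"wz":0.03,"claw":0.2},{"tx":-0.07,"ty":-0.95,"tz":0,"wx":0,"wy":0,"wz":0.03,"claw":-0.3},{"tx":-0.07,"ty":-0.95,"tz":0,"wx":0,"wy":0,"wz":0.03,"claw":-0.3},{"tx":-0.07,"ty":-0.95,"tz":0,"wx":0,"wy":0,"wz":0,"claw":-0.3},{"tx":-0.07,"ty":-0.95,"tz":0,"wx":0,"wy":0,"wz":0,"claw":-0.3},{"tx":-0.07,"ty":-0.95,"tz":0,"wx":0,"wy":0,"wz":0,"claw":-0.3},{"tx":-0.07,"ty":-0.95,"tz":0,"wx":0,"wy":0,"wz":0,"claw":-0.3},{"tx":-0.07,"ty":-0.95,"tz":0,"wx":0,"wy":0,"wz":0,"claw":-0.3}]'

```text
clock: 17.45
tool_pos: [0.4748, 0.0156, 0.1594]
eef_rot: [0.997, 0.08, 0.0, 0.0]
contact_force: [-0.1, -0.2, -0.5]
opening: 0.356
finger_force: 0.0
```

Emit:
drive_tool --targets '[{"tx":-0.07,"ty":-0.95,"tz":0,"wx":0,"wy":0,"wz":0,"claw":-0.3},{"tx":-0.07,"ty":-0.95,"tz":0,"wx":0,"wy":0,"wz":0,"claw":-0.3},{"tx":-0.07,"ty":-0.95,"tz":0,"wx":0,"wy":0,"wz":0,"claw":-0.3},{"tx":-0.07,"ty":-0.95,"tz":0,"wx":0,"wy":0,"wz":0,"claw":-0.3},{"tx":-0.07,"ty":-0.95,"tz":0,"wx":0,"wy":0,"wz":0,"claw":-0.3},{"tx":-0.07,"ty":-0.95,"tz":0,"wx":0,"wy":0,"wz":0,"claw":-0.3},{"tx":0,"ty":0,"tz":0,"wx":0,"wy":0,"wz":0,"claw":-0.3},{"tx":0,"ty":0,"tz":0,"wx":0,"wy":0,"wz":0,"claw":-0.3}]'

```text
clock: 18.25
tool_pos: [0.4622, -0.1546, 0.1591]
eef_rot: [0.997, 0.079, 0.0, 0.0]
contact_force: [0.2, 0.1, -0.0]
opening: 0.349
finger_force: 0.0
```

Run:
```python
from h import *
st=r.get_state();print(np.round(st['tool_pos'],4),st['opening'],np.round(st['eef_rot'],4))
for n in ('side','wrist'):
    print(n);s=snap(n,n+'5');meas(s)
cv2.imwrite('pics/c5.png',np.hstack([cv2.resize(cv2.imread('pics/side5.png')[90:350,180:400],(330,390)),cv2.resize(cv2.imread('pics/wrist5.png'),(470,294))[0:390] if 0 else cv2.copyMakeBorder(cv2.resize(cv2.imread('pics/wrist5.png'),(470,294)),0,96,0,0,0)]))
```

```text
[ 0.4622 -0.1546  0.1591] 0.349276179091937 [9.969e-01 7.890e-02 3.000e-04 1.000e-04]
side
clip n 306 px [282. 287.] mean [ 0.4564 -0.2245  0.1264] zmax 0.142 rect [ 456.7 -222.2] [58.8 11.8] ang 11.3
clip n 324 px [298. 315.] mean [ 0.4729 -0.3068  0.1272] zmax 0.143 rect [ 473.7 -305. ] [59.4 11.3] ang 11.8
clip n 348 px [304. 330.] mean [ 0.4761 -0.3486  0.1279] zmax 0.142 rect [ 476.5 -346.9] [58.7 11.2] ang 10.6
wrist
clip n 4403 px [544. 233.] mean [ 0.4769 -0.2983  0.1292] zmax 0.141 rect [ 466.3 -320.1] [83.8 46.7] ang 9.1
clip n 2451 px [416. 236.] mean [ 0.4641 -0.2154  0.1334] zmax 0.142 rect [ 473.9 -208.1] [84.6 32.5] ang 34.8
clip n 4677 px [605. 236.] mean [ 0.4814 -0.3379  0.1286] zmax 0.141 rect [ 499.7 -295.1] [135.3  52.7] ang 65.0
```

View pics/c5.png

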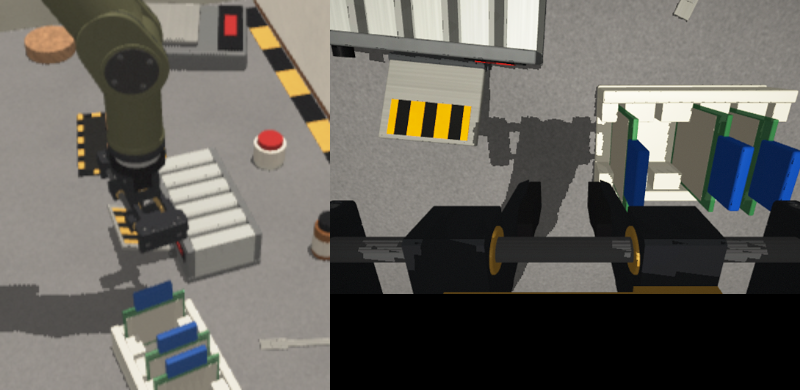

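The side view has the mat hidden behind the arm. The wrist view shows plate A's clip right of the fingers at composite (635,175), which is consistent with the top estimate. I'll move above it and check centring.

Emit:
drive_tool --targets '[{"tx":-0.03,"ty":-0.5,"tz":0,"wx":0,"wy":0,"wz":0,"claw":-0.3},{"tx":-0.03,"ty":-0.8,"tz":0,"wx":0,"wy":0,"wz":0,"claw":-0.3},{"tx":-0.03,"ty":-0.6,"tz":0,"wx":0,"wy":0,"wz":0,"claw":-0.3},{"tx":0,"ty":-0.25,"tz":0,"wx":0,"wy":0,"wz":0,"claw":-0.3},{"tx":0,"ty":0,"tz":0,"wx":0,"wy":0,"wz":0,"claw":-0.3},{"tx":0,"ty":0,"tz":0,"wx":0,"wy":0,"wz":0,"claw":-0.3},{"tx":0,"ty":0,"tz":-0.3,"wx":0,"wy":0,"wz":0,"claw":-0.3},{"tx":0,"ty":0,"tz":0,"wx":0,"wy":0,"wz":0,"claw":-0.3}]'

```text
clock: 19.15
tool_pos: [0.4592, -0.2172, 0.1485]
eef_rot: [0.997, 0.081, -0.001, -0.001]
contact_force: [-0.6, 0.7, -0.3]
opening: 0.352
finger_force: 0.0
```

Run:
```python
from h import *
st=r.get_state();print(np.round(st['tool_pos'],4),st['opening'],np.round(st['eef_rot'],4))
for n in ('wrist','top'):
    print(n);s=snap(n,n+'6');meas(s)
w=cloud(dict(np.load('/tmp/wrist.npz')));
s=dict(np.load('/tmp/top.npz'))
_,hsv,area,comps=meas(s);comps(area&(hsv[...,0]>6)&(hsv[...,0]<20)&(hsv[...,1]>80)&(cloud(s)[...,2]>.028),'corks',80)
```

```text
[ 0.4592 -0.2172  0.1485] 0.35165979153693855 [ 9.967e-01  8.070e-02 -9.000e-04 -7.000e-04]
wrist
clip n 3623 px [459. 221.] mean [ 0.4777 -0.2981  0.1318] zmax 0.141 rect [ 475.4 -300.9] [59.6 10.5] ang 9.4
clip n 1720 px [323. 228.] mean [ 0.4632 -0.2185  0.139 ] zmax 0.142 rect [ 458.5 -219.4] [60.   9.4] ang 9.3
clip n 4597 px [526. 227.] mean [ 0.4799 -0.3398  0.1301] zmax 0.141 rect [ 477.8 -343.2] [60.1 11.6] ang 9.4
top
cork_mat n 409 px [177. 245.] mean [0.5052 0.3405 0.038 ] zmax 0.043 rect [505.5 341.1] [57.3 54.2] ang 89.7
cork_mat n 397 px [214. 249.] mean [0.4926 0.2457 0.0378] zmax 0.043 rect [492.9 246.3] [55.1 56.3] ang 44.8
cork_mat n 409 px [177. 245.] mean [0.5052 0.3405 0.038 ] zmax 0.043 rect [505.5 341.1] [57.3 54.2] ang 89.7
cork_mat n 397 px [214. 249.] mean [0.4926 0.2457 0.0378] zmax 0.043 rect [492.9 246.3] [55.1 56.3] ang 44.8
corks n 405 px [177. 245.] mean [0.5052 0.3407 0.0382] zmax 0.043 rect [505.5 341.2] [57.1 54.2] ang 90.0
corks n 396 px [214. 249.] mean [0.4926 0.2457 0.0378] zmax 0.043 rect [492.9 246.3] [55.1 56.3] ang 44.8
```

View pics/wrist6.png

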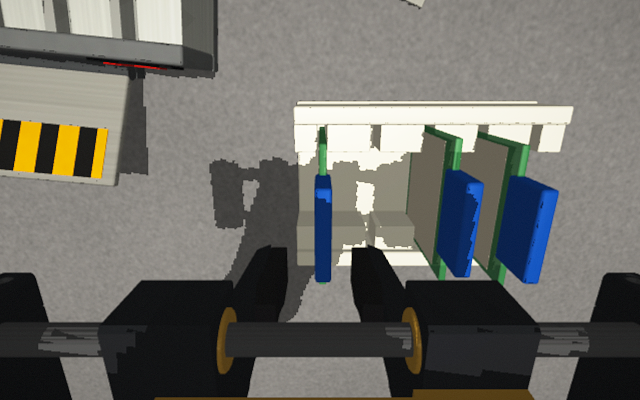

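The wrist view shows clip A at (323,228), centred between the fingertips (row 247), and both corks are on the mat. I'll descend and grip.

Emit:
drive_tool --force 20 --targets '[{"tx":0,"ty":0,"tz":-0.4,"wx":0,"wy":0,"wz":0,"claw":-0.3},{"tx":0,"ty":0,"tz":-0.5,"wx":0,"wy":0,"wz":0,"claw":-0.3},{"tx":0,"ty":0,"tz":-0.5,"wx":0,"wy":0,"wz":0,"claw":-0.3},{"tx":0,"ty":0,"tz":-0.5,"wx":0,"wy":0,"wz":0,"claw":-0.3},{"tx":0,"ty":0,"tz":-0.25,"wx":0,"wy":0,"wz":0,"claw":-0.3},{"tx":0,"ty":0,"tz":0,"wx":0,"wy":0,"wz":0,"claw":-0.3},{"tx":0,"ty":0,"tz":0,"wx":0,"wy":0,"wz":0,"claw":-1},{"tx":0,"ty":0,"tz":0,"wx":0,"wy":0,"wz":0,"claw":-1}]'

```text
clock: 20.05
tool_pos: [0.4602, -0.2188, 0.0857]
eef_rot: [0.997, 0.08, 0.001, 0.0]
contact_force: [-0.2, 0.5, 0.1]
opening: 0.195
finger_force: 0.0
```

Emit:
drive_tool --force 20 --targets '[{"tx":0,"ty":0,"tz":0,"wx":0,"wy":0,"wz":0,"claw":-1},{"tx":0,"ty":0,"tz":0,"wx":0,"wy":0,"wz":0,"claw":-1},{"tx":0,"ty":0,"tz":0,"wx":0,"wy":0,"wz":0,"claw":-1},{"tx":0,"ty":0,"tz":0,"wx":0,"wy":0,"wz":0,"claw":-1},{"tx":0,"ty":0,"tz":0.2,"wx":0,"wy":0,"wz":0,"claw":-1},{"tx":0,"ty":0,"tz":0.2,"wx":0,"wy":0,"wz":0,"claw":-1},{"tx":0,"ty":0,"tz":0,"wx":0,"wy":0,"wz":0,"claw":-1},{"tx":0,"ty":0,"tz":0,"wx":0,"wy":0,"wz":0,"claw":-1}]'

```text
clock: 20.85
tool_pos: [0.4597, -0.2186, 0.0972]
eef_rot: [0.997, 0.08, 0.0, 0.0]
contact_force: [0.6, -0.2, -2.0]
opening: 0.112
finger_force: 20.0
```

Plate A is held. I'll carry it to slot 5, the far one.

Emit:
drive_tool --targets '[{"tx":0,"ty":0,"tz":0.4,"wx":0,"wy":0,"wz":0,"claw":-1},{"tx":0,"ty":0,"tz":0.7,"wx":0,"wy":0,"wz":0,"claw":-1},{"tx":0,"ty":0,"tz":0.7,"wx":0,"wy":0,"wz":0,"claw":-1},{"tx":0,"ty":0,"tz":0.7,"wx":0,"wy":0,"wz":0,"claw":-1},{"tx":0.1,"ty":0.3,"tz":0.2,"wx":0,"wy":0,"wz":0,"claw":-1},{"tx":0.35,"ty":0.8,"tz":0,"wx":0,"wy":0,"wz":-0.03,"claw":-1},{"tx":0.35,"ty":0.8,"tz":0,"wx":0,"wy":0,"wz":-0.03,"claw":-1},{"tx":0.35,"ty":0.8,"tz":0,"wx":0,"wy":0,"wz":-0.03,"claw":-1}]'

```text
clock: 21.65
tool_pos: [0.4943, -0.1359, 0.1778]
eef_rot: [0.999, 0.032, -0.0, -0.0]
contact_force: [0.4, 0.1, -1.7]
opening: 0.109
finger_force: 20.0
```

Emit:
drive_tool --targets '[{"tx":0.4,"ty":0.95,"tz":0,"wx":0,"wy":0,"wz":0,"claw":-1},{"tx":0.4,"ty":0.95,"tz":0,"wx":0,"wy":0,"wz":0,"claw":-1},{"tx":0.4,"ty":0.95,"tz":0,"wx":0,"wy":0,"wz":0,"claw":-1},{"tx":0.4,"ty":0.95,"tz":0,"wx":0,"wy":0,"wz":0,"claw":-1},{"tx":0.4,"ty":0.95,"tz":0,"wx":0,"wy":0,"wz":0,"claw":-1},{"tx":0.4,"ty":0.95,"tz":0,"wx":0,"wy":0,"wz":0,"claw":-1},{"tx":0.4,"ty":0.95,"tz":0,"wx":0,"wy":0,"wz":0,"claw":-1},{"tx":0.4,"ty":0.95,"tz":0,"wx":0,"wy":0,"wz":0,"claw":-1}]'

```text
clock: 22.45
tool_pos: [0.5897, 0.0926, 0.1775]
eef_rot: [0.999, 0.033, -0.001, -0.0]
contact_force: [-0.0, 0.0, -2.5]
opening: 0.111
finger_force: 20.0
```

Emit:
drive_tool --targets '[{"tx":0.05,"ty":0.15,"tz":0,"wx":0,"wy":0,"wz":0,"claw":-1},{"tx":0,"ty":0,"tz":0,"wx":0,"wy":0,"wz":0,"claw":-1},{"tx":0,"ty":0,"tz":0,"wx":0,"wy":0,"wz":0,"claw":-1},{"tx":0,"ty":0,"tz":0,"wx":0,"wy":0,"wz":0,"claw":-1},{"tx":0,"ty":0,"tz":0,"wx":0,"wy":0,"wz":0,"claw":-1},{"tx":0,"ty":0,"tz":0,"wx":0,"wy":0,"wz":0,"claw":-1},{"tx":0,"ty":0,"tz":0,"wx":0,"wy":0,"wz":0,"claw":-1},{"tx":0,"ty":0,"tz":0,"wx":0,"wy":0,"wz":0,"claw":-1}]'

```text
clock: 23.25
tool_pos: [0.5917, 0.0946, 0.1781]
eef_rot: [0.999, 0.033, 0.0, 0.0]
contact_force: [0.2, 0.6, -2.0]
opening: 0.11
finger_force: 20.0
```

Run:
```python
from h import *
st=r.get_state();print(np.round(st['tool_pos'],4),st['opening'],np.round(st['eef_rot'],4))
s=snap('wrist','w7');w,hsv,area,comps=meas(s)
comps((abs(w[...,2]-.08)<.005)&(w[...,0]>.5)&(w[...,0]<.7),'deck',200)
for v in (185,200,215): print([tuple(np.round(w[v,u]*1000).astype(int).tolist()) if not np.isnan(w[v,u,0]) else None for u in range(290,350,4)])
p=w[(abs(w[...,2]-.08)<.005)&(w[...,0]>.5)&(w[...,0]<.7)];print(cv2.minAreaRect((p[:,:2]*1000).astype(np.float32)))
```

```text
[0.5917 0.0946 0.1781] 0.10978600934513436 [0.9995 0.0326 0.     0.    ]
cork_mat n 2720 px [ 75. 243.] mean [0.5071 0.3368 0.0372] zmax 0.040 rect [503.8 339.9] [56.5 58. ] ang 61.4
cork_mat n 2453 px [169. 259.] mean [0.4956 0.2428 0.0375] zmax 0.040 rect [492.6 245.1] [55.8 57.9] ang 26.1
clip n 2815 px [319. 266.] mean [0.6052 0.0958 0.2297] zmax 0.234 rect [600.   94.9] [40.3 11.5] ang 2.4
clip n 125 px [319. 359.] mean [0.5624 0.0931 0.2331] zmax 0.234 rect [562.2  92.9] [4.4 9.4] ang 2.4
deck n 36979 px [426. 179.] mean [0.6058 0.0071 0.0804] zmax 0.082 rect [597.3  11. ] [133.5 241.1] ang 3.7
[(595, 119, 80), (595, 116, 81), (595, 112, 81), (596, 109, 81), (596, 106, 81), (596, 102, 80), (631, 100, 202), (631, 98, 203), (631, 96, 204), (596, 89, 78), (597, 86, 81), (597, 83, 80), (598, 79, 81), (598, 76, 83), (598, 73, 81)]
[(582, 118, 80), (582, 115, 82), (583, 112, 82), (582, 108, 80), (583, 105, 82), (582, 102, 79), (624, 99, 203), (624, 97, 203), (624, 96, 203), (583, 88, 79), (584, 85, 80), (585, 82, 82), (585, 78, 81), (585, 75, 82), (585, 72, 81)]
[None, (569, 114, 81), (569, 111, 80), (569, 108, 80), (570, 104, 81), (619, 101, 209), (619, 99, 210), (619, 97, 210), (620, 95, 211), (620, 94, 210), (571, 84, 81), (571, 80, 80), (571, 77, 80), (571, 74, 81), (571, 70, 80)]
((597.302490234375, 11.044052124023438), (133.53848266601562, 241.11181640625), 3.688851833343506)
```

View pics/w7.png

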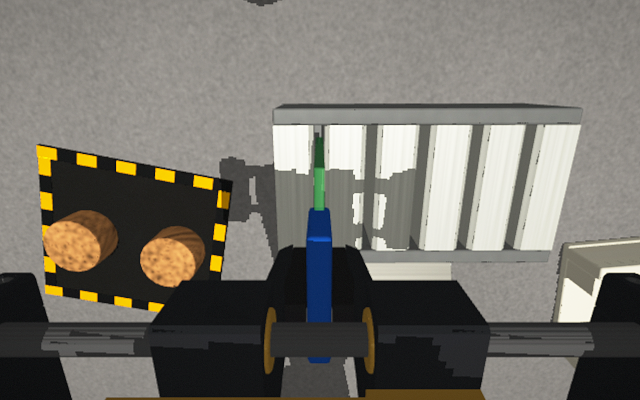

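Slot 5 lies directly beneath the plate at (318,130) and the lines match. I'll lower it in.

Emit:
drive_tool --targets '[{"tx":0,"ty":0,"tz":-0.3,"wx":0,"wy":0,"wz":0,"claw":-1},{"tx":0,"ty":0,"tz":-0.3,"wx":0,"wy":0,"wz":0,"claw":-1},{"tx":0,"ty":0,"tz":-0.25,"wx":0,"wy":0,"wz":0,"claw":-1},{"tx":0,"ty":0,"tz":-0.25,"wx":0,"wy":0,"wz":0,"claw":-1},{"tx":0,"ty":0,"tz":-0.25,"wx":0,"wy":0,"wz":0,"claw":-1},{"tx":0,"ty":0,"tz":-0.15,"wx":0,"wy":0,"wz":0,"claw":-1},{"tx":0,"ty":0,"tz":0,"wx":0,"wy":0,"wz":0,"claw":-1},{"tx":0,"ty":0,"tz":0,"wx":0,"wy":0,"wz":0,"claw":-1}]'

```text
clock: 24.1
tool_pos: [0.5919, 0.0949, 0.1331]
eef_rot: [0.999, 0.033, 0.0, 0.0]
contact_force: [-0.4, 0.7, -2.0]
opening: 0.113
finger_force: 20.0
```

Emit:
drive_tool --targets '[{"tx":0,"ty":0,"tz":-0.3,"wx":0,"wy":0,"wz":0,"claw":-1},{"tx":0,"ty":0,"tz":-0.3,"wx":0,"wy":0,"wz":0,"claw":-1},{"tx":0,"ty":0,"tz":-0.3,"wx":0,"wy":0,"wz":0,"claw":-1},{"tx":0,"ty":0,"tz":-0.25,"wx":0,"wy":0,"wz":0,"claw":-1},{"tx":0,"ty":0,"tz":-0.2,"wx":0,"wy":0,"wz":0,"claw":-1},{"tx":0,"ty":0,"tz":-0.15,"wx":0,"wy":0,"wz":0,"claw":-1},{"tx":0,"ty":0,"tz":0,"wx":0,"wy":0,"wz":0,"claw":-1},{"tx":0,"ty":0,"tz":0,"wx":0,"wy":0,"wz":0,"claw":-1}]'

```text
clock: 24.9
tool_pos: [0.5919, 0.0948, 0.088]
eef_rot: [0.999, 0.033, 0.0, 0.0]
contact_force: [0.2, 0.3, -1.9]
opening: 0.113
finger_force: 20.0
```

Emit:
drive_tool --targets '[{"tx":0,"ty":0,"tz":0,"wx":0,"wy":0,"wz":0,"claw":-0.4},{"tx":0,"ty":0,"tz":0,"wx":0,"wy":0,"wz":0,"claw":-0.4},{"tx":0,"ty":0,"tz":0,"wx":0,"wy":0,"wz":0,"claw":-0.4},{"tx":0,"ty":0,"tz":0.4,"wx":0,"wy":0,"wz":0,"claw":-0.4},{"tx":0,"ty":0,"tz":0.6,"wx":0,"wy":0,"wz":0,"claw":-0.4},{"tx":0,"ty":0,"tz":0.6,"wx":0,"wy":0,"wz":0,"claw":-0.4},{"tx":0,"ty":0,"tz":0.6,"wx":0,"wy":0,"wz":0,"claw":-0.4},{"tx":0,"ty":0,"tz":0.2,"wx":0,"wy":0,"wz":0,"claw":-0.4}]'

```text
clock: 25.7
tool_pos: [0.5932, 0.0951, 0.1627]
eef_rot: [0.999, 0.033, 0.002, -0.0]
contact_force: [-0.2, 1.3, 1.0]
opening: 0.303
finger_force: 0.0
```

Emit:
drive_tool --targets '[{"tx":-0.28,"ty":-0.94,"tz":0,"wx":0,"wy":0,"wz":0.03,"claw":-0.4},{"tx":-0.28,"ty":-0.94,"tz":0,"wx":0,"wy":0,"wz":0.03,"claw":-0.4},{"tx":-0.28,"ty":-0.94,"tz":0,"wx":0,"wy":0,"wz":0.03,"claw":-0.4},{"tx":-0.28,"ty":-0.94,"tz":0,"wx":0,"wy":0,"wz":0,"claw":-0.4},{"tx":-0.28,"ty":-0.94,"tz":0,"wx":0,"wy":0,"wz":0,"claw":-0.4},{"tx":-0.28,"ty":-0.94,"tz":0,"wx":0,"wy":0,"wz":0,"claw":-0.4},{"tx":-0.28,"ty":-0.94,"tz":0,"wx":0,"wy":0,"wz":0,"claw":-0.4},{"tx":-0.28,"ty":-0.94,"tz":0,"wx":0,"wy":0,"wz":0,"claw":-0.4}]'

```text
clock: 26.5
tool_pos: [0.524, -0.1319, 0.1601]
eef_rot: [0.997, 0.08, -0.0, 0.0]
contact_force: [-0.4, 0.6, 0.1]
opening: 0.299
finger_force: 0.0
```

Emit:
drive_tool --targets '[{"tx":-0.28,"ty":-0.94,"tz":0,"wx":0,"wy":0,"wz":0,"claw":-0.4},{"tx":-0.28,"ty":-0.94,"tz":0,"wx":0,"wy":0,"wz":0,"claw":-0.4},{"tx":-0.28,"ty":-0.94,"tz":0,"wx":0,"wy":0,"wz":0,"claw":-0.4},{"tx":-0.28,"ty":-0.94,"tz":0,"wx":0,"wy":0,"wz":0,"claw":-0.4},{"tx":-0.28,"ty":-0.94,"tz":0,"wx":0,"wy":0,"wz":0,"claw":-0.4},{"tx":-0.28,"ty":-0.94,"tz":0,"wx":0,"wy":0,"wz":0,"claw":-0.4},{"tx":0,"ty":0,"tz":0,"wx":0,"wy":0,"wz":0,"claw":-0.4},{"tx":0,"ty":0,"tz":0,"wx":0,"wy":0,"wz":0,"claw":-0.4}]'

```text
clock: 27.3
tool_pos: [0.4738, -0.3001, 0.16]
eef_rot: [0.997, 0.079, -0.0, -0.0]
contact_force: [-0.7, 0.9, 0.5]
opening: 0.295
finger_force: 0.0
```

Run:
```python
from h import *
st=r.get_state();print(np.round(st['tool_pos'],4),st['opening'],np.round(st['eef_rot'],4))
for n in ('wrist','top'):
    print(n);s=snap(n,n+'8');meas(s)
```

```text
[ 0.4738 -0.3001  0.16  ] 0.2951538571090181 [ 9.969e-01  7.900e-02 -0.000e+00 -1.000e-04]
wrist
clip n 1556 px [322. 217.] mean [ 0.4798 -0.3009  0.1392] zmax 0.142 rect [ 475.3 -301.7] [60.1  9.6] ang 9.4
clip n 2112 px [387. 219.] mean [ 0.4835 -0.3409  0.1356] zmax 0.142 rect [ 476.6 -337.1] [60.3 23.7] ang 10.0
top
cork_mat n 406 px [177. 245.] mean [0.5052 0.3407 0.0383] zmax 0.043 rect [505.5 341.2] [54.3 56.4] ang 0.3
cork_mat n 400 px [214. 249.] mean [0.4928 0.2456 0.0381] zmax 0.043 rect [492.3 246. ] [56.6 54.3] ang 89.3
clip n 96 px [270. 207.] mean [0.5917 0.0945 0.1393] zmax 0.146 rect [591.4  95.2] [58.5  7.9] ang 3.9
```

Plate A is seated. Gripping plate B.

Emit:
drive_tool --force 20 --targets '[{"tx":0.05,"ty":-0.05,"tz":-0.4,"wx":0,"wy":0,"wz":0,"claw":-0.4},{"tx":0,"ty":0,"tz":-0.5,"wx":0,"wy":0,"wz":0,"claw":-0.4},{"tx":0,"ty":0,"tz":-0.5,"wx":0,"wy":0,"wz":0,"claw":-0.4},{"tx":0,"ty":0,"tz":-0.5,"wx":0,"wy":0,"wz":0,"claw":-0.4},{"tx":0,"ty":0,"tz":-0.4,"wx":0,"wy":0,"wz":0,"claw":-0.4},{"tx":0,"ty":0,"tz":-0.18,"wx":0,"wy":0,"wz":0,"claw":-0.4},{"tx":0,"ty":0,"tz":0,"wx":0,"wy":0,"wz":0,"claw":-0.4},{"tx":0,"ty":0,"tz":0,"wx":0,"wy":0,"wz":0,"claw":-1}]'

```text
clock: 28.2
tool_pos: [0.476, -0.3014, 0.0859]
eef_rot: [0.997, 0.08, 0.0, 0.0]
contact_force: [0.2, 0.6, 0.2]
opening: 0.229
finger_force: 0.0
```

Emit:
drive_tool --force 20 --targets '[{"tx":0,"ty":0,"tz":0,"wx":0,"wy":0,"wz":0,"claw":-1},{"tx":0,"ty":0,"tz":0,"wx":0,"wy":0,"wz":0,"claw":-1},{"tx":0,"ty":0,"tz":0,"wx":0,"wy":0,"wz":0,"claw":-1},{"tx":0,"ty":0,"tz":0,"wx":0,"wy":0,"wz":0,"claw":-1},{"tx":0,"ty":0,"tz":0.2,"wx":0,"wy":0,"wz":0,"claw":-1},{"tx":0,"ty":0,"tz":0.2,"wx":0,"wy":0,"wz":0,"claw":-1},{"tx":0,"ty":0,"tz":0,"wx":0,"wy":0,"wz":0,"claw":-1},{"tx":0,"ty":0,"tz":0,"wx":0,"wy":0,"wz":0,"claw":-1}]'

```text
clock: 29.0
tool_pos: [0.4756, -0.3015, 0.0978]
eef_rot: [0.997, 0.08, 0.0, 0.0]
contact_force: [0.1, -0.7, -1.5]
opening: 0.107
finger_force: 20.0
```

Emit:
drive_tool --targets '[{"tx":0,"ty":0,"tz":0.4,"wx":0,"wy":0,"wz":0,"claw":-1},{"tx":0,"ty":0,"tz":0.7,"wx":0,"wy":0,"wz":0,"claw":-1},{"tx":0,"ty":0,"tz":0.7,"wx":0,"wy":0,"wz":0,"claw":-1},{"tx":0,"ty":0,"tz":0.7,"wx":0,"wy":0,"wz":0,"claw":-1},{"tx":0.1,"ty":0.3,"tz":0.2,"wx":0,"wy":0,"wz":0,"claw":-1},{"tx":0.3,"ty":0.8,"tz":0,"wx":0,"wy":0,"wz":-0.03,"claw":-1},{"tx":0.3,"ty":0.8,"tz":0,"wx":0,"wy":0,"wz":-0.03,"claw":-1},{"tx":0.3,"ty":0.8,"tz":0,"wx":0,"wy":0,"wz":-0.03,"claw":-1}]'

```text
clock: 29.8
tool_pos: [0.5056, -0.2186, 0.1784]
eef_rot: [0.999, 0.032, -0.0, -0.0]
contact_force: [0.4, 0.1, -1.9]
opening: 0.111
finger_force: 20.0
```

Emit:
drive_tool --targets '[{"tx":0.38,"ty":0.95,"tz":0,"wx":0,"wy":0,"wz":0,"claw":-1},{"tx":0.38,"ty":0.95,"tz":0,"wx":0,"wy":0,"wz":0,"claw":-1},{"tx":0.38,"ty":0.95,"tz":0,"wx":0,"wy":0,"wz":0,"claw":-1},{"tx":0.38,"ty":0.95,"tz":0,"wx":0,"wy":0,"wz":0,"claw":-1},{"tx":0.38,"ty":0.95,"tz":0,"wx":0,"wy":0,"wz":0,"claw":-1},{"tx":0.38,"ty":0.95,"tz":0,"wx":0,"wy":0,"wz":0,"claw":-1},{"tx":0.38,"ty":0.95,"tz":0,"wx":0,"wy":0,"wz":0,"claw":-1},{"tx":0.38,"ty":0.95,"tz":0,"wx":0,"wy":0,"wz":0,"claw":-1}]'

```text
clock: 30.6
tool_pos: [0.5964, 0.0098, 0.1782]
eef_rot: [0.999, 0.033, -0.001, -0.0]
contact_force: [0.4, -0.3, -1.8]
opening: 0.113
finger_force: 20.0
```

Emit:
drive_tool --targets '[{"tx":0,"ty":0.13,"tz":0,"wx":0,"wy":0,"wz":0,"claw":-1},{"tx":0,"ty":0,"tz":0,"wx":0,"wy":0,"wz":0,"claw":-1},{"tx":0,"ty":0,"tz":0,"wx":0,"wy":0,"wz":0,"claw":-1},{"tx":0,"ty":0,"tz":0,"wx":0,"wy":0,"wz":0,"claw":-1},{"tx":0,"ty":0,"tz":0,"wx":0,"wy":0,"wz":0,"claw":-1},{"tx":0,"ty":0,"tz":0,"wx":0,"wy":0,"wz":0,"claw":-1},{"tx":0,"ty":0,"tz":0,"wx":0,"wy":0,"wz":0,"claw":-1},{"tx":0,"ty":0,"tz":0,"wx":0,"wy":0,"wz":0,"claw":-1}]'

```text
clock: 31.4
tool_pos: [0.5968, 0.0112, 0.1787]
eef_rot: [0.999, 0.033, 0.0, 0.0]
contact_force: [-0.2, -0.7, -1.7]
opening: 0.11
finger_force: 20.0
```

On slot 3 at (0.5968, 0.0112), so I'll lower it.

Emit:
drive_tool --targets '[{"tx":0,"ty":0,"tz":-0.3,"wx":0,"wy":0,"wz":0,"claw":-1},{"tx":0,"ty":0,"tz":-0.3,"wx":0,"wy":0,"wz":0,"claw":-1},{"tx":0,"ty":0,"tz":-0.25,"wx":0,"wy":0,"wz":0,"claw":-1},{"tx":0,"ty":0,"tz":-0.25,"wx":0,"wy":0,"wz":0,"claw":-1},{"tx":0,"ty":0,"tz":-0.25,"wx":0,"wy":0,"wz":0,"claw":-1},{"tx":0,"ty":0,"tz":-0.15,"wx":0,"wy":0,"wz":0,"claw":-1},{"tx":0,"ty":0,"tz":0,"wx":0,"wy":0,"wz":0,"claw":-1},{"tx":0,"ty":0,"tz":0,"wx":0,"wy":0,"wz":0,"claw":-1}]'

```text
clock: 32.2
tool_pos: [0.597, 0.0115, 0.1337]
eef_rot: [0.999, 0.033, 0.0, 0.0]
contact_force: [0.2, 0.0, -1.0]
opening: 0.113
finger_force: 20.0
```

Emit:
drive_tool --targets '[{"tx":0,"ty":0,"tz":-0.3,"wx":0,"wy":0,"wz":0,"claw":-1},{"tx":0,"ty":0,"tz":-0.3,"wx":0,"wy":0,"wz":0,"claw":-1},{"tx":0,"ty":0,"tz":-0.3,"wx":0,"wy":0,"wz":0,"claw":-1},{"tx":0,"ty":0,"tz":-0.25,"wx":0,"wy":0,"wz":0,"claw":-1},{"tx":0,"ty":0,"tz":-0.2,"wx":0,"wy":0,"wz":0,"claw":-1},{"tx":0,"ty":0,"tz":-0.16,"wx":0,"wy":0,"wz":0,"claw":-1},{"tx":0,"ty":0,"tz":0,"wx":0,"wy":0,"wz":0,"claw":-1},{"tx":0,"ty":0,"tz":0,"wx":0,"wy":0,"wz":0,"claw":-1}]'

```text
clock: 33.0
tool_pos: [0.5969, 0.0114, 0.0883]
eef_rot: [0.999, 0.033, 0.0, 0.0]
contact_force: [0.4, -0.3, -1.0]
opening: 0.108
finger_force: 20.0
```

Emit:
drive_tool --targets '[{"tx":0,"ty":0,"tz":0,"wx":0,"wy":0,"wz":0,"claw":-0.4},{"tx":0,"ty":0,"tz":0,"wx":0,"wy":0,"wz":0,"claw":-0.4},{"tx":0,"ty":0,"tz":0,"wx":0,"wy":0,"wz":0,"claw":-0.4},{"tx":0,"ty":0,"tz":0.4,"wx":0,"wy":0,"wz":0,"claw":-0.4},{"tx":0,"ty":0,"tz":0.6,"wx":0,"wy":0,"wz":0,"claw":-0.4},{"tx":0,"ty":0,"tz":0.6,"wx":0,"wy":0,"wz":0,"claw":-0.4},{"tx":0,"ty":0,"tz":0.6,"wx":0,"wy":0,"wz":0,"claw":-0.4},{"tx":0,"ty":0,"tz":0.2,"wx":0,"wy":0,"wz":0,"claw":-0.4}]'

```text
clock: 33.8
tool_pos: [0.5983, 0.0115, 0.163]
eef_rot: [0.999, 0.033, 0.002, -0.0]
contact_force: [0.2, -1.3, 0.7]
opening: 0.298
finger_force: 0.0
```

Emit:
drive_tool --targets '[{"tx":-0.28,"ty":-0.84,"tz":0,"wx":0,"wy":0,"wz":0.03,"claw":-0.4},{"tx":-0.28,"ty":-0.84,"tz":0,"wx":0,"wy":0,"wz":0.03,"claw":-0.4},{"tx":-0.28,"ty":-0.84,"tz":0,"wx":0,"wy":0,"wz":0.03,"claw":-0.4},{"tx":-0.28,"ty":-0.84,"tz":0,"wx":0,"wy":0,"wz":0,"claw":-0.4},{"tx":-0.28,"ty":-0.84,"tz":0,"wx":0,"wy":0,"wz":0,"claw":-0.4},{"tx":-0.28,"ty":-0.84,"tz":0,"wx":0,"wy":0,"wz":0,"claw":-0.4},{"tx":-0.28,"ty":-0.84,"tz":0,"wx":0,"wy":0,"wz":0,"claw":-0.4},{"tx":-0.28,"ty":-0.84,"tz":0,"wx":0,"wy":0,"wz":0,"claw":-0.4}]'

```text
clock: 34.6
tool_pos: [0.529, -0.1912, 0.1604]
eef_rot: [0.997, 0.08, -0.0, 0.0]
contact_force: [-0.2, 0.5, -0.2]
opening: 0.301
finger_force: 0.0
```

Emit:
drive_tool --targets '[{"tx":-0.28,"ty":-0.84,"tz":0,"wx":0,"wy":0,"wz":0,"claw":-0.4},{"tx":-0.28,"ty":-0.84,"tz":0,"wx":0,"wy":0,"wz":0,"claw":-0.4},{"tx":-0.28,"ty":-0.84,"tz":0,"wx":0,"wy":0,"wz":0,"claw":-0.4},{"tx":-0.28,"ty":-0.84,"tz":0,"wx":0,"wy":0,"wz":0,"claw":-0.4},{"tx":-0.28,"ty":-0.84,"tz":0,"wx":0,"wy":0,"wz":0,"claw":-0.4},{"tx":-0.28,"ty":-0.84,"tz":0,"wx":0,"wy":0,"wz":0,"claw":-0.4},{"tx":0,"ty":0,"tz":0,"wx":0,"wy":0,"wz":0,"claw":-0.4},{"tx":0,"ty":0,"tz":0,"wx":0,"wy":0,"wz":0,"claw":-0.4}]'

```text
clock: 35.4
tool_pos: [0.479, -0.3413, 0.1602]
eef_rot: [0.997, 0.079, -0.0, -0.0]
contact_force: [0.2, 0.3, -0.1]
opening: 0.301
finger_force: 0.0
```

Run:
```python
from h import *
st=r.get_state();print(np.round(st['tool_pos'],4),st['opening'],np.round(st['eef_rot'],4))
for n in ('wrist','top'):
    print(n);s=snap(n,n+'9');meas(s)
```

```text
[ 0.479  -0.3413  0.1602] 0.3009564912651323 [ 9.969e-01  7.920e-02 -0.000e+00 -2.000e-04]
wrist
clip n 1527 px [323. 221.] mean [ 0.4823 -0.3431  0.1391] zmax 0.142 rect [ 478.  -343.9] [60.1  9.5] ang 9.6
top
cork_mat n 404 px [177. 245.] mean [0.5052 0.3408 0.0384] zmax 0.043 rect [505.5 341.8] [57.3 54.2] ang 89.7
cork_mat n 399 px [214. 249.] mean [0.4927 0.2456 0.0382] zmax 0.043 rect [493.  246.1] [56.  55.8] ang 48.9
clip n 87 px [304. 205.] mean [0.5969 0.0126 0.1421] zmax 0.146 rect [597.5  12.8] [56.   8.8] ang 3.6
clip n 95 px [270. 207.] mean [0.5916 0.0945 0.1392] zmax 0.145 rect [592.1  95.2] [59.2  8. ] ang 3.3
```

Plate B is seated. Gripping plate C.

Emit:
drive_tool --force 20 --targets '[{"tx":-0.05,"ty":-0.06,"tz":-0.4,"wx":0,"wy":0,"wz":0,"claw":-0.4},{"tx":0,"ty":0,"tz":-0.5,"wx":0,"wy":0,"wz":0,"claw":-0.4},{"tx":0,"ty":0,"tz":-0.5,"wx":0,"wy":0,"wz":0,"claw":-0.4},{"tx":0,"ty":0,"tz":-0.5,"wx":0,"wy":0,"wz":0,"claw":-0.4},{"tx":0,"ty":0,"tz":-0.4,"wx":0,"wy":0,"wz":0,"claw":-0.4},{"tx":0,"ty":0,"tz":-0.18,"wx":0,"wy":0,"wz":0,"claw":-0.4},{"tx":0,"ty":0,"tz":0,"wx":0,"wy":0,"wz":0,"claw":-0.4},{"tx":0,"ty":0,"tz":0,"wx":0,"wy":0,"wz":0,"claw":-1}]'

```text
clock: 36.3
tool_pos: [0.4781, -0.3432, 0.0862]
eef_rot: [0.997, 0.08, 0.0, 0.0]
contact_force: [0.2, 0.3, 0.5]
opening: 0.231
finger_force: 0.0
```

Emit:
drive_tool --force 20 --targets '[{"tx":0,"ty":0,"tz":0,"wx":0,"wy":0,"wz":0,"claw":-1},{"tx":0,"ty":0,"tz":0,"wx":0,"wy":0,"wz":0,"claw":-1},{"tx":0,"ty":0,"tz":0,"wx":0,"wy":0,"wz":0,"claw":-1},{"tx":0,"ty":0,"tz":0,"wx":0,"wy":0,"wz":0,"claw":-1},{"tx":0,"ty":0,"tz":0.2,"wx":0,"wy":0,"wz":0,"claw":-1},{"tx":0,"ty":0,"tz":0.2,"wx":0,"wy":0,"wz":0,"claw":-1},{"tx":0,"ty":0,"tz":0,"wx":0,"wy":0,"wz":0,"claw":-1},{"tx":0,"ty":0,"tz":0,"wx":0,"wy":0,"wz":0,"claw":-1}]'

```text
clock: 37.1
tool_pos: [0.4776, -0.3431, 0.098]
eef_rot: [0.997, 0.08, -0.0, -0.0]
contact_force: [-0.2, 0.5, -2.2]
opening: 0.111
finger_force: 20.0
```

Emit:
drive_tool --targets '[{"tx":0,"ty":0,"tz":0.4,"wx":0,"wy":0,"wz":0,"claw":-1},{"tx":0,"ty":0,"tz":0.7,"wx":0,"wy":0,"wz":0,"claw":-1},{"tx":0,"ty":0,"tz":0.7,"wx":0,"wy":0,"wz":0,"claw":-1},{"tx":0,"ty":0,"tz":0.7,"wx":0,"wy":0,"wz":0,"claw":-1},{"tx":0.1,"ty":0.3,"tz":0.2,"wx":0,"wy":0,"wz":0,"claw":-1},{"tx":0.3,"ty":0.7,"tz":0,"wx":0,"wy":0,"wz":-0.03,"claw":-1},{"tx":0.3,"ty":0.7,"tz":0,"wx":0,"wy":0,"wz":-0.03,"claw":-1},{"tx":0.3,"ty":0.7,"tz":0,"wx":0,"wy":0,"wz":-0.03,"claw":-1}]'

```text
clock: 37.9
tool_pos: [0.5077, -0.2693, 0.1787]
eef_rot: [0.999, 0.032, -0.0, -0.001]
contact_force: [0.1, -0.7, -2.4]
opening: 0.112
finger_force: 20.0
```

Emit:
drive_tool --targets '[{"tx":0.4,"ty":0.83,"tz":0,"wx":0,"wy":0,"wz":0,"claw":-1},{"tx":0.4,"ty":0.83,"tz":0,"wx":0,"wy":0,"wz":0,"claw":-1},{"tx":0.4,"ty":0.83,"tz":0,"wx":0,"wy":0,"wz":0,"claw":-1},{"tx":0.4,"ty":0.83,"tz":0,"wx":0,"wy":0,"wz":0,"claw":-1},{"tx":0.4,"ty":0.83,"tz":0,"wx":0,"wy":0,"wz":0,"claw":-1},{"tx":0.4,"ty":0.83,"tz":0,"wx":0,"wy":0,"wz":0,"claw":-1},{"tx":0.4,"ty":0.83,"tz":0,"wx":0,"wy":0,"wz":0,"claw":-1},{"tx":0.37,"ty":0.81,"tz":0,"wx":0,"wy":0,"wz":0,"claw":-1}]'

```text
clock: 38.7
tool_pos: [0.6026, -0.0702, 0.1784]
eef_rot: [0.999, 0.033, -0.001, -0.0]
contact_force: [0.6, -0.5, -2.0]
opening: 0.112
finger_force: 20.0
```

Emit:
drive_tool --targets '[{"tx":0,"ty":0,"tz":0,"wx":0,"wy":0,"wz":0,"claw":-1},{"tx":0,"ty":0,"tz":0,"wx":0,"wy":0,"wz":0,"claw":-1},{"tx":0,"ty":0,"tz":0,"wx":0,"wy":0,"wz":0,"claw":-1},{"tx":0,"ty":0,"tz":0,"wx":0,"wy":0,"wz":0,"claw":-1},{"tx":0,"ty":0,"tz":0,"wx":0,"wy":0,"wz":0,"claw":-1},{"tx":0,"ty":0,"tz":0,"wx":0,"wy":0,"wz":0,"claw":-1},{"tx":0,"ty":0,"tz":0,"wx":0,"wy":0,"wz":0,"claw":-1},{"tx":0,"ty":0,"tz":0,"wx":0,"wy":0,"wz":0,"claw":-1}]'

```text
clock: 39.5
tool_pos: [0.6028, -0.0727, 0.179]
eef_rot: [0.999, 0.033, 0.0, 0.0]
contact_force: [-0.8, -0.2, -1.3]
opening: 0.11
finger_force: 20.0
```

Emit:
drive_tool --targets '[{"tx":0,"ty":0,"tz":-0.3,"wx":0,"wy":0,"wz":0,"claw":-1},{"tx":0,"ty":0,"tz":-0.3,"wx":0,"wy":0,"wz":0,"claw":-1},{"tx":0,"ty":0,"tz":-0.25,"wx":0,"wy":0,"wz":0,"claw":-1},{"tx":0,"ty":0,"tz":-0.25,"wx":0,"wy":0,"wz":0,"claw":-1},{"tx":0,"ty":0,"tz":-0.25,"wx":0,"wy":0,"wz":0,"claw":-1},{"tx":0,"ty":0,"tz":-0.15,"wx":0,"wy":0,"wz":0,"claw":-1},{"tx":0,"ty":0,"tz":0,"wx":0,"wy":0,"wz":0,"claw":-1},{"tx":0,"ty":0,"tz":0,"wx":0,"wy":0,"wz":0,"claw":-1}]'

```text
clock: 40.3
tool_pos: [0.6029, -0.0726, 0.134]
eef_rot: [0.999, 0.033, 0.0, 0.0]
contact_force: [0.6, 0.3, -1.3]
opening: 0.115
finger_force: 20.0
```

Emit:
drive_tool --targets '[{"tx":0,"ty":0,"tz":-0.3,"wx":0,"wy":0,"wz":0,"claw":-1},{"tx":0,"ty":0,"tz":-0.3,"wx":0,"wy":0,"wz":0,"claw":-1},{"tx":0,"ty":0,"tz":-0.3,"wx":0,"wy":0,"wz":0,"claw":-1},{"tx":0,"ty":0,"tz":-0.25,"wx":0,"wy":0,"wz":0,"claw":-1},{"tx":0,"ty":0,"tz":-0.2,"wx":0,"wy":0,"wz":0,"claw":-1},{"tx":0,"ty":0,"tz":-0.17,"wx":0,"wy":0,"wz":0,"claw":-1},{"tx":0,"ty":0,"tz":0,"wx":0,"wy":0,"wz":0,"claw":-1},{"tx":0,"ty":0,"tz":0,"wx":0,"wy":0,"wz":0,"claw":-1}]'

```text
clock: 41.1
tool_pos: [0.603, -0.0725, 0.0883]
eef_rot: [0.999, 0.033, 0.0, 0.0]
contact_force: [-0.1, 0.6, -2.6]
opening: 0.112
finger_force: 20.0
```

Emit:
drive_tool --targets '[{"tx":0,"ty":0,"tz":0,"wx":0,"wy":0,"wz":0,"claw":-0.4},{"tx":0,"ty":0,"tz":0,"wx":0,"wy":0,"wz":0,"claw":-0.4},{"tx":0,"ty":0,"tz":0,"wx":0,"wy":0,"wz":0,"claw":-0.4},{"tx":0,"ty":0,"tz":0.4,"wx":0,"wy":0,"wz":0,"claw":-0.4},{"tx":0,"ty":0,"tz":0.6,"wx":0,"wy":0,"wz":0,"claw":-0.4},{"tx":0,"ty":0,"tz":0.6,"wx":0,"wy":0,"wz":0,"claw":-0.4},{"tx":0,"ty":0,"tz":0.6,"wx":0,"wy":0,"wz":0,"claw":-0.4},{"tx":0,"ty":0,"tz":0.3,"wx":0,"wy":0,"wz":0,"claw":-0.4}]'

```text
clock: 41.9
tool_pos: [0.604, -0.0727, 0.1658]
eef_rot: [0.999, 0.033, 0.002, 0.0]
contact_force: [-0.0, 0.5, -0.7]
opening: 0.298
finger_force: 0.0
```

Emit:
drive_tool --targets '[{"tx":-0.7,"ty":0.35,"tz":0,"wx":0,"wy":0,"wz":0,"claw":-1},{"tx":-0.7,"ty":0.35,"tz":0,"wx":0,"wy":0,"wz":0,"claw":-1},{"tx":-0.7,"ty":0.35,"tz":0,"wx":0,"wy":0,"wz":0,"claw":-1},{"tx":-0.7,"ty":0.35,"tz":0,"wx":0,"wy":0,"wz":0,"claw":-1},{"tx":-0.7,"ty":0.35,"tz":0,"wx":0,"wy":0,"wz":0,"claw":-1},{"tx":-0.7,"ty":0.35,"tz":0,"wx":0,"wy":0,"wz":0,"claw":-1},{"tx":-0.7,"ty":0.35,"tz":0,"wx":0,"wy":0,"wz":0,"claw":-1},{"tx":0,"ty":0,"tz":0,"wx":0,"wy":0,"wz":0,"claw":-1}]'

```text
clock: 42.7
tool_pos: [0.4526, 0.0022, 0.1636]
eef_rot: [0.999, 0.034, -0.002, -0.0]
contact_force: [0.9, -0.5, 0.7]
opening: 0.009
finger_force: 0.0
```

Run:
```python
from h import *
st=r.get_state();print(np.round(st['tool_pos'],4),st['opening'],np.round(st['eef_rot'],4),st['contact_force'])
for n in ('wrist','side','top'):
    print(n);s=snap(n,n+'10');w,hsv,area,comps=meas(s)
    if n=='wrist': comps(area&(w[...,2]>.01)&(w[...,2]<.085)&(hsv[...,0]>12)&(hsv[...,0]<30)&(hsv[...,1]>150),'paddle',60)
```

```text
[0.4526 0.0022 0.1636] 0.008969694660205947 [ 9.994e-01  3.410e-02 -1.800e-03 -2.000e-04] [ 0.88168147 -0.50131501  0.6711181 ]
wrist
cork_mat n 4179 px [ 44. 117.] mean [0.4928 0.2408 0.0375] zmax 0.040 rect [491.6 244.2] [56.8 58. ] ang 34.7
clip n 1116 px [168.  13.] mean [0.5653 0.0903 0.1313] zmax 0.143 rect [568.5  93. ] [18.1 10.5] ang 4.8
clip n 545 px [320.  14.] mean [0.5691 0.0098 0.1384] zmax 0.144 rect [570.1   9.8] [9.5 9.4] ang 4.7
clip n 1063 px [472.  13.] mean [ 0.5766 -0.071   0.1315] zmax 0.143 rect [579.5 -73.1] [15.8 10.5] ang 1.9
paddle n 4790 px [ 49. 117.] mean [0.4932 0.2382 0.0348] zmax 0.040 rect [491.3 243.9] [57.  57.8] ang 44.9
paddle n 459 px [273. 178.] mean [0.4565 0.0425 0.0526] zmax 0.059 rect [456.6  42.6] [37.1  8.7] ang 3.0
paddle n 916 px [303. 178.] mean [0.4581 0.0168 0.0527] zmax 0.060 rect [458.2  16.8] [37.7 16.5] ang 4.0
paddle n 920 px [337. 178.] mean [ 0.4601 -0.0132  0.0527] zmax 0.060 rect [460.2 -13.2] [37.4 16.5] ang 3.6
paddle n 450 px [367. 179.] mean [ 0.4616 -0.0389  0.0528] zmax 0.060 rect [462. -39.] [37.6  8.2] ang 3.3
side
clip n 234 px [304. 189.] mean [0.5882 0.09   0.1271] zmax 0.143 rect [588.6  90.6] [58.9 12.9] ang 1.4
clip n 234 px [314. 208.] mean [0.5939 0.0065 0.1271] zmax 0.143 rect [594.5   7.3] [56.7 10.1] ang 2.7
clip n 251 px [325. 229.] mean [ 0.6007 -0.0773  0.1274] zmax 0.144 rect [600.5 -76.5] [58.3 10.7] ang 4.7
top
cork_mat n 408 px [177. 245.] mean [0.5052 0.3407 0.038 ] zmax 0.043 rect [505.5 341.1] [54.2 57.1] ang 0.1
cork_mat n 401 px [214. 249.] mean [0.4926 0.2456 0.0381] zmax 0.042 rect [492.3 245.7] [56.1 56.1] ang 46.5
clip n 95 px [338. 202.] mean [ 0.6039 -0.0705  0.1429] zmax 0.147 rect [603.3 -70.7] [59.1  9.2] ang 3.8
clip n 89 px [304. 205.] mean [0.5966 0.0126 0.1425] zmax 0.146 rect [597.4  12.7] [56.4  8.9] ang 3.9
clip n 95 px [270. 207.] mean [0.5915 0.0945 0.1393] zmax 0.146 rect [591.7  95.3] [58.7  8.2] ang 3.5
```

View pics/wrist10.png

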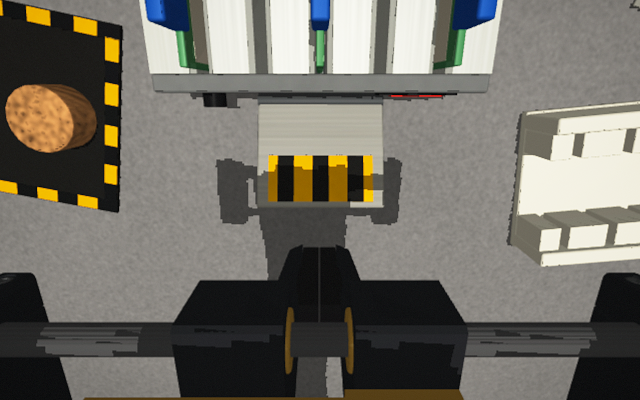

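All three plates are seated in slots 1, 3 and 5 and the stand is empty. The paddle patch is at (320,178) in the wrist view. Now I'll press it.

Emit:
drive_tool --targets '[{"tx":0,"ty":0,"tz":-0.4,"wx":0,"wy":0,"wz":0,"claw":-1},{"tx":0,"ty":0,"tz":-0.8,"wx":0,"wy":0,"wz":0,"claw":-1},{"tx":0,"ty":0,"tz":-0.8,"wx":0,"wy":0,"wz":0,"claw":-1},{"tx":0,"ty":0,"tz":-0.8,"wx":0,"wy":0,"wz":0,"claw":-1},{"tx":0,"ty":0,"tz":-0.8,"wx":0,"wy":0,"wz":0,"claw":-1},{"tx":0,"ty":0,"tz":-0.6,"wx":0,"wy":0,"wz":0,"claw":-1},{"tx":0,"ty":0,"tz":-0.2,"wx":0,"wy":0,"wz":0,"claw":-1},{"tx":0,"ty":0,"tz":0,"wx":0,"wy":0,"wz":0,"claw":-1}]'

```text
clock: 43.65
tool_pos: [0.4568, 0.0004, 0.0308]
eef_rot: [0.999, 0.032, 0.0, 0.0]
contact_force: [0.5, -0.7, 2.0]
opening: 0.013
finger_force: 1.1
```

Emit:
drive_tool --targets '[{"tx":0,"ty":0,"tz":-0.2,"wx":0,"wy":0,"wz":0,"claw":-1},{"tx":0,"ty":0,"tz":-0.2,"wx":0,"wy":0,"wz":0,"claw":-1},{"tx":0,"ty":0,"tz":-0.2,"wx":0,"wy":0,"wz":0,"claw":-1},{"tx":0,"ty":0,"tz":-0.2,"wx":0,"wy":0,"wz":0,"claw":-1},{"tx":0,"ty":0,"tz":-0.1,"wx":0,"wy":0,"wz":0,"claw":-1},{"tx":0,"ty":0,"tz":0,"wx":0,"wy":0,"wz":0,"claw":-1},{"tx":0,"ty":0,"tz":0,"wx":0,"wy":0,"wz":0,"claw":-1},{"tx":0,"ty":0,"tz":0,"wx":0,"wy":0,"wz":0,"claw":-1}]'

```text
clock: 44.45
tool_pos: [0.4529, 0.0004, 0.005]
eef_rot: [0.999, 0.033, -0.003, 0.0]
contact_force: [-4.7, -0.8, 7.2]
opening: 0.001
finger_force: 3.6
```

Emit:
drive_tool --targets '[{"tx":0,"ty":0,"tz":-0.1,"wx":0,"wy":0,"wz":0,"claw":-1},{"tx":0,"ty":0,"tz":-0.1,"wx":0,"wy":0,"wz":0,"claw":-1},{"tx":0,"ty":0,"tz":-0.1,"wx":0,"wy":0,"wz":0,"claw":-1},{"tx":0,"ty":0,"tz":0,"wx":0,"wy":0,"wz":0,"claw":-1},{"tx":0,"ty":0,"tz":0,"wx":0,"wy":0,"wz":0,"claw":-1},{"tx":0,"ty":0,"tz":0,"wx":0,"wy":0,"wz":0,"claw":-1},{"tx":0,"ty":0,"tz":0,"wx":0,"wy":0,"wz":0,"claw":-1},{"tx":0,"ty":0,"tz":0,"wx":0,"wy":0,"wz":0,"claw":-1}]'

```text
clock: 45.25
tool_pos: [0.4526, 0.0003, 0.0]
eef_rot: [0.999, 0.033, -0.003, 0.001]
contact_force: [-8.5, 1.2, 30.1]
opening: 0.004
finger_force: 14.7
```

Run:
```python
from h import *
s=snap('wrist');w,hsv,area,comps=meas(s)
m=area&(w[...,2]>.005)&(w[...,2]<.07)&(w[...,0]>.425)&(w[...,0]<.52)&(abs(w[...,1])<.055)&(hsv[...,2]>40)
P=w[m];A=np.c_[P[:,0],P[:,1],np.ones(len(P))];print(len(P),np.linalg.lstsq(A,P[:,2],rcond=None)[0])
```

```text
cork_hi n 429 px [350. 342.] mean [ 0.479  -0.0046  0.1071] zmax 0.110 rect [476.9  -4.8] [17.3  1.3] ang 4.2
cork_hi n 395 px [288. 342.] mean [0.4776 0.0095 0.1068] zmax 0.110 rect [473.5   9.4] [19.5  1.2] ang 3.4
cork_hi n 1953 px [340. 395.] mean [ 0.4709 -0.0029  0.1143] zmax 0.116 rect [469.8  11.9] [ 3.5 81.9] ang 3.8
30773 [0.00045133 0.00161672 0.02457444]
```

The paddle is level (slope about 0, z 0.0246) and against its stop. I'll hold about 2.4 s, then release.

Emit:
drive_tool --targets '[{"tx":0,"ty":0,"tz":0,"wx":0,"wy":0,"wz":0,"claw":-1},{"tx":0,"ty":0,"tz":0,"wx":0,"wy":0,"wz":0,"claw":-1},{"tx":0,"ty":0,"tz":0,"wx":0,"wy":0,"wz":0,"claw":-1},{"tx":0,"ty":0,"tz":0,"wx":0,"wy":0,"wz":0,"claw":-1},{"tx":0,"ty":0,"tz":0,"wx":0,"wy":0,"wz":0,"claw":-1},{"tx":0,"ty":0,"tz":0,"wx":0,"wy":0,"wz":0,"claw":-1},{"tx":0,"ty":0,"tz":0,"wx":0,"wy":0,"wz":0,"claw":-1},{"tx":0,"ty":0,"tz":0,"wx":0,"wy":0,"wz":0,"claw":-1}]'

```text
clock: 46.1
tool_pos: [0.4526, 0.0003, 0.0]
eef_rot: [0.999, 0.033, -0.003, 0.001]
contact_force: [-7.2, 1.5, 29.7]
opening: 0.007
finger_force: 14.7
```

Emit:
drive_tool --targets '[{"tx":0,"ty":0,"tz":0,"wx":0,"wy":0,"wz":0,"claw":-1},{"tx":0,"ty":0,"tz":0,"wx":0,"wy":0,"wz":0,"claw":-1},{"tx":0,"ty":0,"tz":0,"wx":0,"wy":0,"wz":0,"claw":-1},{"tx":0,"ty":0,"tz":0,"wx":0,"wy":0,"wz":0,"claw":-1},{"tx":0,"ty":0,"tz":0,"wx":0,"wy":0,"wz":0,"claw":-1},{"tx":0,"ty":0,"tz":0,"wx":0,"wy":0,"wz":0,"claw":-1},{"tx":0,"ty":0,"tz":0,"wx":0,"wy":0,"wz":0,"claw":-1},{"tx":0,"ty":0,"tz":0,"wx":0,"wy":0,"wz":0,"claw":-1}]'

```text
clock: 46.9
tool_pos: [0.4526, 0.0003, 0.0]
eef_rot: [0.999, 0.033, -0.003, 0.001]
contact_force: [-8.5, 0.5, 29.6]
opening: 0.002
finger_force: 14.7
```

Emit:
drive_tool --targets '[{"tx":0,"ty":0,"tz":0,"wx":0,"wy":0,"wz":0,"claw":-1},{"tx":0,"ty":0,"tz":0,"wx":0,"wy":0,"wz":0,"claw":-1},{"tx":0,"ty":0,"tz":0,"wx":0,"wy":0,"wz":0,"claw":-1},{"tx":0,"ty":0,"tz":0,"wx":0,"wy":0,"wz":0,"claw":-1},{"tx":0,"ty":0,"tz":0,"wx":0,"wy":0,"wz":0,"claw":-1},{"tx":0,"ty":0,"tz":0.3,"wx":0,"wy":0,"wz":0,"claw":-1},{"tx":0,"ty":0,"tz":0.4,"wx":0,"wy":0,"wz":0,"claw":-1},{"tx":0,"ty":0,"tz":0.6,"wx":0,"wy":0,"wz":0,"claw":-1}]'

```text
clock: 47.7
tool_pos: [0.4568, 0.0011, 0.0375]
eef_rot: [0.999, 0.033, -0.0, 0.0]
contact_force: [0.5, -0.3, -0.9]
opening: 0.001
finger_force: 0.0
```

Emit:
drive_tool --targets '[{"tx":0,"ty":0,"tz":0.8,"wx":0,"wy":0,"wz":0,"claw":-1},{"tx":0,"ty":0,"tz":0.8,"wx":0,"wy":0,"wz":0,"claw":-1},{"tx":0,"ty":0,"tz":0.8,"wx":0,"wy":0,"wz":0,"claw":-1},{"tx":0,"ty":0,"tz":0.8,"wx":0,"wy":0,"wz":0,"claw":-1},{"tx":0,"ty":0,"tz":0.6,"wx":0,"wy":0,"wz":0,"claw":-1},{"tx":0,"ty":0,"tz":0.3,"wx":0,"wy":0,"wz":0,"claw":-1},{"tx":0,"ty":0,"tz":0,"wx":0,"wy":0,"wz":0,"claw":-1},{"tx":0,"ty":0,"tz":0,"wx":0,"wy":0,"wz":0,"claw":-1}]'

```text
clock: 48.5
tool_pos: [0.4555, 0.0005, 0.1595]
eef_rot: [0.999, 0.033, -0.001, 0.0]
contact_force: [0.2, -0.0, -0.1]
opening: 0.003
finger_force: 0.0
```

Run:
```python
from h import *
s=snap('wrist');w,hsv,area,comps=meas(s)
comps(area&(w[...,2]>.01)&(w[...,2]<.085)&(hsv[...,0]>12)&(hsv[...,0]<30)&(hsv[...,1]>150),'paddle',60)
s=snap('top','top11');meas(s)
```

```text
cork_mat n 4257 px [ 39. 122.] mean [0.4929 0.2407 0.0374] zmax 0.040 rect [491.7 244.3] [57.2 56.9] ang 75.8
clip n 1380 px [161.  16.] mean [0.5664 0.0903 0.1316] zmax 0.143 rect [569.   93.1] [18.8 10.5] ang 4.8
clip n 642 px [316.  16.] mean [0.5702 0.0098 0.1392] zmax 0.144 rect [571.3   9.9] [11.7  9.5] ang 4.4
clip n 1245 px [471.  14.] mean [ 0.5775 -0.0709  0.1321] zmax 0.144 rect [580.3 -73.2] [17.4 10.7] ang 3.1
paddle n 4895 px [ 44. 121.] mean [0.4932 0.2382 0.0347] zmax 0.040 rect [491.3 244.4] [56.2 58.1] ang 3.2
paddle n 456 px [366. 182.] mean [ 0.4623 -0.0388  0.0525] zmax 0.059 rect [462.5 -38.8] [36.6  8.6] ang 4.1
paddle n 477 px [270. 183.] mean [0.4564 0.0423 0.0527] zmax 0.060 rect [456.4  42.4] [37.2  8.9] ang 4.3
paddle n 936 px [300. 183.] mean [0.4582 0.0165 0.0527] zmax 0.060 rect [457.9  16.8] [37.3 17. ] ang 3.8
paddle n 920 px [335. 183.] mean [ 0.4604 -0.0133  0.0526] zmax 0.059 rect [460.1 -13.4] [36.9 16.4] ang 3.5
cork_mat n 403 px [177. 245.] mean [0.5052 0.3408 0.0379] zmax 0.043 rect [505.5 342.2] [58.4 54.3] ang 89.5
cork_mat n 403 px [214. 249.] mean [0.4925 0.2454 0.0382] zmax 0.043 rect [492.4 245.9] [55.8 56.6] ang 44.9
clip n 94 px [338. 202.] mean [ 0.6037 -0.0705  0.1423] zmax 0.146 rect [603.4 -70.9] [59.   9.1] ang 3.3
clip n 88 px [304. 205.] mean [0.5967 0.0125 0.1421] zmax 0.146 rect [597.9  12.8] [57.1  8.9] ang 3.8
clip n 96 px [270. 207.] mean [0.5917 0.0945 0.1392] zmax 0.146 rect [591.7  95.2] [58.6  7.8] ang 3.4
```

View pics/top11.png

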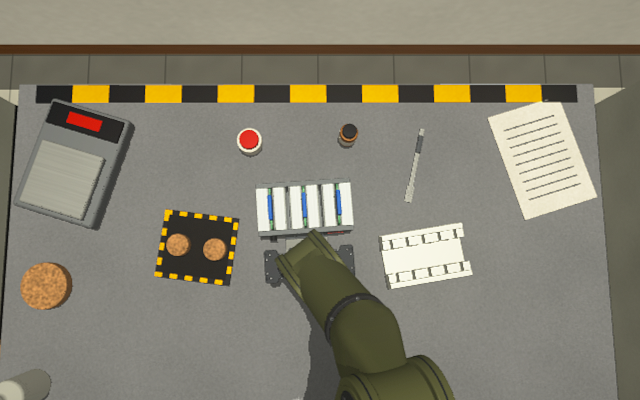

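The corks are on the mat at (177,245) and (214,249). The plates are in the heater at x pixels 270, 304 and 338, the paddle is up, the stand is empty, and the jars and spatula haven't moved. I'm handing in.

```bash
python3 -c "
from plant import workorder
print(workorder.finish_job())"
```

```text
the job is handed in; nothing more can be done
None
```

I handed the job in, but no verdict came back: the last camera check showed both corks flat on the mat, all three plates down in heater slots 1, 3 and 5, and the paddle sprung back up after more than two seconds held level; the jars and spatula were not touched.

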